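Snap the handle on the contact grill and toast the filled rolls

TASK

Get the rolls toasting: slide the loose handle fully home onto the square stub at the front of the grill's lid, until the brass spring button pops up through its window, and then swing the lid right open, past upright. Lay every filled roll from the black tray flat on the lower grill plate, inside its rim, then swing the lid gently shut, and only then push the red power lever over to the back. Leave the handle locked on, and leave the jars and the pepper mill where they stand.

Things in the scene. Friction and masses are not known exactly. Their poses are not given: they have to be found in the camera images.
- plate_centre (a point): Centre of the upper face of the grill's black ribbed lower plate, 60 mm up; plate 130 (x) x 230 mm (y), rim 8 mm higher and 10 mm wide round it. Grill axes: x from its front to its hinge, y to its left, z up; the grill is fixed, turned up to 0.15 rad about z; base 180 x 250 mm, black control wing on its +y side.
- lid_hinge (a point): Middle of the lid's hinge axis (along the grill's y), 108 mm up, 85 mm behind plate_centre (grill +x). Turns with the lid: x points away from the lid's front edge, z up when shut. The lid is a steel slab 160 mm deep along its -x from here, 250 mm wide, from 8 mm below to 27 mm above the hinge axis.
- grill_lid (a joint): Lid angle in rad: 0 is shut (level, underside 40 mm above the plate: a flat roll clears it by 7 mm); grows as it swings up and back to a stop at 1.9 (leaning back past upright). The hinge is stiff (0.7 N m): the lid stays where it is left; lifting it at the handle takes about 6 N.
- stub_root (a point): Where the axis of the aluminium stub meets its stop, a collar (44 x 32 mm) on the lid's front. Same axes as lid_hinge; 165 mm in front of the hinge axis (lid -x) and 10 mm above it; 118 mm up with the lid shut. The stub is 20 x 20 mm and sticks out 46 mm along lid -x (to the robot when shut); its last 8 mm taper to 13 x 13 mm.
- snap_button (a joint): Travel in m of the brass spring button in the stub's upper face: 0 is up (6 mm above that face), 0.007 pressed in. It lies 13.5 to 29.5 mm from the collar, 14 mm wide. The ramp on its side to the stub's tip lets the handle's mouth push it down (under 10 N along the stub); its upright side to the lid locks the handle once it is up in the window.
- handle_mid (a point): Centre of the loose handle: a straight square tube 105 mm long, 30 x 30 mm outside, 0.12 kg; bare aluminium at the mouth, a solid black grip over the last 49 mm of the other end. Starts lying on the worktop, window up, mouth away from the robot. x points along it to the open mouth, z to the side with the window.
- handle_mouth (a point): Centre of the handle's open mouth, 52.5 mm from handle_mid along its x. Bore 23 x 23 mm, 56 mm deep; the window in its upper wall reaches from 12 to 31 mm behind the mouth, 18 mm wide. Fully home, this point lies within about 3 mm of stub_root, the axes agree and the button stands in the window.
- bread_tray: Black steel bread tray, 150 mm (x) x 300 mm (y) with a 12 mm high rim and a 3 mm thick floor; origin at the centre of its underside. Fixed; its long side runs roughly along world x.
- roll_1_mid (a point): Centre of a filled bread roll, a firm block 85 mm long (its x), 44 mm wide (its y) and 33 mm high (its z), 0.11 kg, starting in the bread tray, end to end with the others. May be absent (None from the start).
- roll_2_mid (a point): Centre of a filled bread roll, a firm block 85 mm long (its x), 44 mm wide (its y) and 33 mm high (its z), 0.11 kg, starting in the bread tray, end to end with the others. May be absent (None from the start).
- roll_3_mid (a point): Centre of a filled bread roll, a firm block 85 mm long (its x), 44 mm wide (its y) and 33 mm high (its z), 0.11 kg, starting in the bread tray, end to end with the others. May be absent (None from the start).
- power_lever (a joint): Angle of the power lever in rad: starts near 0, leaning to the grill's front (0.5 rad before upright), 1.0 is fully over to the back = on; stays where it is left and moves easily (about 1 N).
- power_lever_tip (a point): Centre of the red paddle (14 mm thick, 28 mm wide, 24 mm high) at the end of the power lever, on the grill's control wing. This point is 55 mm from the pivot; the lever swings about an axis along the grill's y; its pivot is 72 mm above the worktop, 15 mm behind and 158 mm left of plate_centre (grill +x, +y).
- jam_jar_red: Bystander: glass jar with a red lid, 60 mm across and 75 mm high; origin at the centre of its underside.
- jam_jar_green: Bystander: glass jar with a green lid, 60 mm across and 75 mm high; origin at the centre of its underside.
- pepper_mill: Bystander: turned wooden pepper mill, 52 mm across and 160 mm high; origin at the centre of its underside.
Not all that is in view belongs to the job. Of the things that look like the part that bears handle_mid, the largest one is meant.

How it is judged:
By the outcome, as a careful person would: the job done as asked, in the order asked, and still so for the second after the job is handed in, with the robot touching nothing.
Of roll_1, roll_2, roll_3 only 2 to 3 are there at a start; the rules pass over those that are not, and their reading is None.
At some moment in a run one of roll_1, roll_2, roll_3 may be knocked a few centimetres aside while the robot is not near it.
Once in a run the grip may slacken for a moment while it holds something.
It also fails if it takes over 208 s, if anything falls off the work surface, if the arm or the gripper's body presses on something with over 40 N, if the wrist force passes 120 N, or if a joint passes its speed limit or range.

ROBOT

A 6-joint arm with a two-finger parallel gripper is mounted at the origin on a cart in front of the work surface, level with it; the furniture and walls round the work are solid. World frame = base frame: x ahead of the robot, y to its left, z up, the work surface at z = 0. Lengths are in mm, angles in rad, forces in N, time in s.
With the tool pointing down it reaches from about 350 to 975 mm from the base axis. Payload 7.1 kg.
Tool frame: the origin (TCP) lies at the very end of the fingers, on their centre line; the grasp point (between the pads) lies 19 mm behind it; z points along the fingers, y is the line along which they close (so a half turn about z gives the same grasp; the last joint's range is limited). The gripper opens to 88 mm and grips with 3 to 60 N. Pads are 20 mm wide; open, the fingers measure 115 mm over their backs; the gripper's body (75 mm by 178 mm) begins 61 mm behind the grasp point.
Start: joints at [1.314, 0.423, 1.63, -0, 1.089, -0.019], TCP at [147.197, 607.403, 222.675] pointing down, gripper open.
Joint ranges: [-3, 3], [-0.9, 2.11], [0.09, 2.58], [-1.31, 4.45], [0.11, 2.69], [-2.54, 2.54]. Speed limits (rad/s): [2.39, 2.39, 3.01, 3.14, 3.14, 3.14].

INTERFACE

Orientations are given as a rotation vector (axis times angle).
In Python, from workcell import * gives the robot as it stands.
- The arm moves only by the tool step_arm, never from a script. Its argument "deltas" is a list of rows, each a list of 3 entries, a list of its own where there are three numbers: the shift along the tool's x, y, z in units of 300 mm (1.0 is 300 mm), then the turn, a rotation vector about the tool's x, y, z in units of 1.5 rad (1.0 is 1.5 rad), then the gripper command: -1 is shut, 1 is fully open, values between are in proportion. In form: [[[dx, dy, dz], [rx, ry, rz], gripper], ...]. A call has 1 to 20 rows; each row is the pose to reach, as a shift and turn from the pose commanded when the call began, along the tool's axes at that moment; what a row does not reach only later rows make up. A row lasts 1/12 s, in which the tool goes at most 41.7 mm and 7.16 degrees, less where a joint would pass 70% of its speed; a pose out of reach is approached as far as the arm can. A call with a number of a shift or a turn outside -1 to 1 is refused whole. A call with a gripper value outside its range is refused whole. The fingers move at their own pace and stop on an object; the grip force is fixed at half the most. Time passes only in rows, so rows that repeat a pose let the fingers close. It gives the time, the measured TCP pose, the force, the opening and the grip force at its end, in the units of the state.
- get_obs(): the state, without advancing time (a new reading comes with each control period).
- get_image(name): name is "side" or "top" or "wrist"; returns a dict with "pixels" (384x512x3 uint8, red, green, blue), "fx", "fy", "cx", "cy" (pixels), "dist_coeffs" ([k1, k2, p1, p2, k3] as OpenCV has them; the pictures are not rectified), "T" (4x4, takes a point from camera to world coordinates). Camera axes: x right, y down, z forward; pixel columns grow to the right and rows downward; lengths in mm; the calibration is good to about 2 mm. A picture is of the moment at which its call begins. There is no depth.
- close_job(): hands the job in; it is judged then, once.
The state is a dict: "t": time; "qpos": joint angles; "qvel": joint speeds; "joint_torque": joint torques, N m; "ee_pos": TCP position; "orientation": TCP orientation; "ft_force": force on the tool from outside, world axes, zero at the start; "moment": the same for the moment, N m; "width": finger opening in mm; "grasp_force": force on a finger pad.
Only numpy, scipy, OpenCV 4.12 (cv2) and the standard library are available. Lean on these libraries where they do the work, as an engineer would, in place of code of your own. Each camera call takes 0.05 s, during which the arm holds its last target. There are 200 camera calls.

## Working session

There is one attempt and no reset: what is moved stays moved. The work goes in short steps, Python scripts to look and compute and a tool call to move; the robot and the scene stay as the last step left them, time stands still between calls to the robot, and variables do not carry over. Pictures are saved under pics/ and viewed, at most 14 in all, crops included, and the job is handed in when it is done.

Besides the shell and the picture viewer there is one more tool, called as name(argument=value, ...), one argument or row to a line, values as JSON. step_arm: Moves the arm, as the interface text tells. Its arguments: {"type":"object","properties":{"deltas":{"type":"array","items":{"type":"array"}}},"required":["deltas"]}

```bash
mkdir -p pics; ls; cat > h.py <<'E'
from workcell import *
import numpy as np, cv2
from scipy.spatial.transform import Rotation as R
def snap(n,f):
    im=get_image(n); cv2.imwrite(f'pics/{f}.png',im['pixels'][:,:,::-1]); np.savez(f'pics/{f}.npz',**{k:np.array(im[k]) for k in im}); return im
def ld(f): return dict(np.load(f'pics/{f}.npz'))
def K(im): return np.array([[im['fx'],0,im['cx']],[0,im['fy'],im['cy']],[0,0,1.]],float)
def ray(im,p):
    u=cv2.undistortPoints(np.array([[p]],float),K(im),np.array(im['dist_coeffs'],float))[0,0]
    T=np.array(im['T']); return T[:3,3],T[:3,:3]@np.array([u[0],u[1],1.])
def onz(im,p,z):
    o,d=ray(im,p); return o+d*(z-o[2])/d[2]
def proj(im,P):
    T=np.linalg.inv(np.array(im['T'])); rv=cv2.Rodrigues(T[:3,:3])[0]
    return cv2.projectPoints(np.array(P,float).reshape(-1,1,3),rv,T[:3,3],K(im),np.array(im['dist_coeffs'],float))[0][:,0]
def tri(pairs):
    A=np.zeros((3,3));b=np.zeros(3)
    for im,p in pairs:
        o,d=ray(im,p); d=d/np.linalg.norm(d); M=np.eye(3)-np.outer(d,d); A+=M;b+=M@o
    return np.linalg.solve(A,b)
def st():
    o=get_obs(); print({k:np.round(o[k],3).tolist() for k in o if k not in('joint_torque',)}); return o
def delta(P,Rt=None):
    "shift/turn in tool units from measured pose to world pos P, rotation Rt"
    o=get_obs(); R0=R.from_rotvec(o['orientation']); d=R0.inv().apply(np.array(P)-o['ee_pos'])/300
    r=(R0.inv()*Rt).as_rotvec()/1.5 if Rt is not None else np.zeros(3)
    print('shift',np.round(d,4),'turn',np.round(r,4))
E
python3 - <<'E'
from h import *
a=snap('top','t0');b=snap('side','s0');c=snap('wrist','w0');st()
for x in(a,b,c):print(np.round(np.array(x['T']),3).tolist(),x['fx'],x['dist_coeffs'])
v=np.vstack([np.hstack([cv2.imread(f'pics/{f}.png')]) for f in('t0',)])
cv2.imwrite('pics/t0b.png',cv2.resize(v,(800,600),interpolation=cv2.INTER_CUBIC))
v=cv2.imread('pics/s0.png');cv2.imwrite('pics/s0b.png',cv2.resize(v,(800,600),interpolation=cv2.INTER_CUBIC))
E
```

```text
pics
{'t': 0.15, 'qpos': [1.314, 0.424, 1.631, -0.0, 1.089, -0.019], 'qvel': [-0.001, -0.002, -0.003, -0.002, 0.002, -0.001], 'ee_pos': [147.083, 606.993, 222.077], 'orientation': [-0.373, -3.119, 0.002], 'ft_force': [0.17, 0.213, 1.13], 'moment': [-0.058, -0.028, -0.001], 'grasp_force': 0.0, 'width': 88.126}
[[-0.013, -0.99, 0.139, 323.996], [-1.0, 0.013, -0.0, -11.804], [-0.001, -0.139, -0.99, 1770.091], [0.0, 0.0, 0.0, 1.0]] 440.2281636897014 [0.01355642 0.         0.         0.         0.        ]
[[0.893, -0.232, 0.386, 23.058], [-0.45, -0.415, 0.791, -1145.874], [-0.023, -0.88, -0.475, 788.785], [0.0, 0.0, 0.0, 1.0]] 378.6378346792664 [0.03385263 0.         0.         0.         0.        ]
[[0.237, 0.934, 0.266, 72.686], [0.972, -0.227, -0.067, 624.957], [-0.002, 0.275, -0.962, 383.418], [0.0, 0.0, 0.0, 1.0]] 303.82780632327444 [-0.07664476  0.          0.          0.          0.        ]
```

View pics/t0b.png

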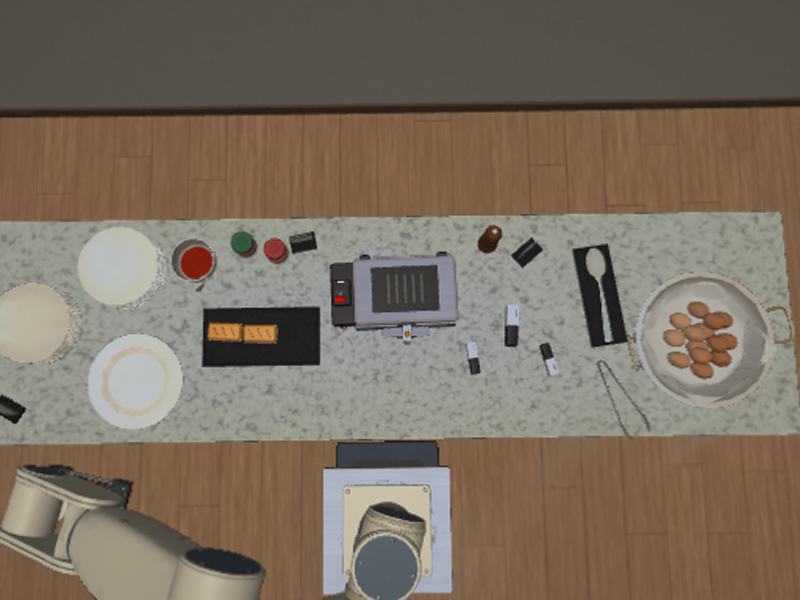

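View pics/s0b.png

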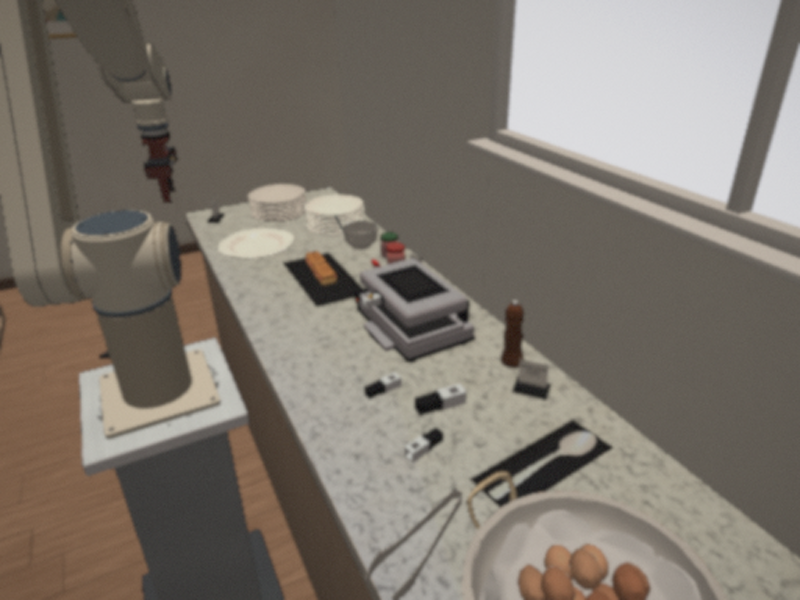

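The top view (800-px scale) shows three lookalikes for the handle: A at (512,325), B at (474,358) and C at (549,360). A is the largest, so I choose A. Two rolls are at (224,331) and (260,333). The grill is at (405,290) and its lever at (341,292). I'll check A in a close crop.

```bash
python3 - <<'E'
from h import *
t=cv2.imread('pics/t0.png')
a=cv2.resize(t[145:245,205:365],None,fx=5,fy=5,interpolation=cv2.INTER_CUBIC)
cv2.imwrite('pics/t0c.png',a)
im=ld('t0')
for p in[(512,325),(474,358),(549,360),(224,331),(260,333),(405,290)]:
    print(p,np.round(onz(im,(p[0]*.64,p[1]*.64),30)))
E
```

```text
(512, 325) [ 501. -326.   30.]
(474, 358) [ 419. -227.   30.]
(549, 360) [ 412. -416.   30.]
(224, 331) [496. 405.  30.]
(260, 333) [489. 314.  30.]
(405, 290) [595. -56.  30.]
```

View pics/t0c.png

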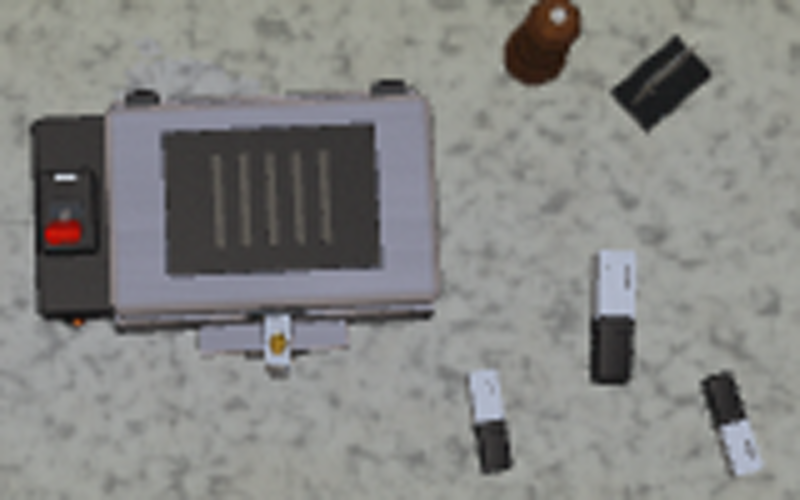

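The crop confirms A (612,316) as the largest: a silver mouth facing away from the robot and a black grip. The lid corners are near (107,108), (432,97), (440,300) and (113,312). The stub with its brass button is at (277,343), and the lever tip at (62,233).

```bash
python3 - <<'E'
from h import *
im=ld('t0');q=lambda x,y:((x+.5)/5-.5+205,(y+.5)/5-.5+145)
W=lambda x,y,z:np.round(onz(im,q(x,y),z),1)
print('handle mouth',W(597,250,30),W(635,250,30),'grip',W(590,382,30),W(631,384,30))
c=[W(*p,135) for p in[(107,108),(432,97),(440,300),(113,312)]]; print('lid BL BR FR FL',c)
for i,j in((0,1),(1,2),(2,3),(3,0)): d=c[j]-c[i]; print(np.linalg.norm(d),np.arctan2(d[1],d[0]))
print('stub tip',W(278,362,128),'button',W(278,343,134), 'lever',W(62,233,120))
# fit grill pose: rect 250x? using lid corners; hinge is 85 behind
from scipy.optimize import least_squares
px=np.array([q(*p) for p in[(107,108),(432,97),(440,300),(113,312)]])
sp=q(278,343)
def pts(v):
    x,y,a=v; Rz=R.from_euler('z',a).as_matrix(); o=np.array([x,y,0])
    L=[(85,125,135),(85,-125,135),(-75,-125,135),(-75,125,135),(85-165-21.5,0,133)]
    return (Rz@np.array(L,float).T).T+o
s=least_squares(lambda v:(proj(im,pts(v))-np.vstack([px,sp])).ravel(),[580,-55,0],x_scale=[10,10,.1])
print(s.x,s.fun.round(2)); print('stub_root',pts(s.x)[4])
E
```

```text
handle mouth [ 555.2 -313.2   30. ] [ 554.8 -343.4   30. ] grip [ 450.  -303.8   30. ] [ 448.  -336.1   30. ]
lid BL BR FR FL [array([654.4,  71.4, 135. ]), array([ 659.6, -174.5,  135. ]), array([ 505.1, -176.5,  135. ]), array([499.3,  67.9, 135. ])]
245.95497555447014 -1.5496526704998372
154.51294444155803 -3.1286483927732225
244.468811916776 1.5945234607440328
155.13948562503356 0.022562257136185017
stub tip [460.8 -54.9 128. ] button [474.5 -55.  134. ] lever [561.5 106.8 120. ]
[ 5.74991872e+02 -5.29840385e+01  2.10343398e-02] [-0.62 -0.75  0.41 -0.77  0.84  0.64 -0.68  0.51  0.04  0.3 ]
stub_root [473.51432492 -55.11886658 133.        ]
```

```bash
cat >> h.py <<'E'
def dn(yaw=0,tilt=0):
    "tool down, tool y at +y turned by yaw; tilt: fingers lean forward"
    Rm=np.array([[-np.cos(tilt),0,np.sin(tilt)],[0,1,0],[-np.sin(tilt),0,-np.cos(tilt)]])
    return R.from_euler('z',yaw)*R.from_matrix(Rm)
E
python3 - <<'E'
from h import *
delta([400,450,260]); delta([460,330,260],dn(0))
E
```

```text
shift [-0.9426 -0.3102 -0.126 ] turn [0. 0. 0.]
shift [-1.2312 -0.6519 -0.1256] turn [-8.000e-04 -1.000e-04 -1.585e-01]
```

step_arm(
  deltas=[
    [[-0.94,-0.31,-0.126],[0,0,-0.158],1],
    [[-0.94,-0.31,-0.126],[0,0,-0.158],1],
    [[-0.94,-0.31,-0.126],[0,0,-0.158],1],
    [[-0.94,-0.31,-0.126],[0,0,-0.158],1],
    [[-0.94,-0.31,-0.126],[0,0,-0.158],1],
    [[-0.94,-0.31,-0.126],[0,0,-0.158],1],
    [[-0.94,-0.31,-0.126],[0,0,-0.158],1],
    [[-0.94,-0.6,-0.126],[0,0,-0.158],1],
    [[-0.94,-0.9,-0.126],[0,0,-0.158],1],
    [[-0.94,-0.9,-0.126],[0,0,-0.158],1],
    [[-0.94,-0.9,-0.126],[0,0,-0.158],1],
    [[-0.94,-0.9,-0.126],[0,0,-0.158],1],
    [[-0.94,-0.9,-0.126],[0,0,-0.158],1],
  ],
)

```text
t: 1.23
ee_pos: [356.6, 275.9, 260.4]
orientation: [-0.005, -3.141, 0.001]
ft_force: [0.5, -0.1, -0.2]
width: 87.9
grasp_force: 0.0
```

```bash
python3 - <<'E'
from h import *
st()
delta([450,0,260],dn(0)); 
E
```

```text
{'t': 1.233, 'qpos': [0.632, 0.113, 1.961, -0.0, 1.068, -0.935], 'qvel': [0.041, 0.044, -0.079, 0.015, -0.017, 0.039], 'ee_pos': [356.62, 275.855, 260.414], 'orientation': [-0.005, -3.141, 0.001], 'ft_force': [0.506, -0.058, -0.247], 'moment': [-0.011, -0.044, -0.062], 'grasp_force': 0.0, 'width': 87.919}
shift [-0.3144 -0.9185  0.0019] turn [-0.0006 -0.0005 -0.0022]
```

step_arm(
  deltas=[
    [[-0.3,-0.5,0],[0,0,0],1],
    [[-0.3,-1,0],[0,0,0],1],
    [[-0.3,-1,0],[0,0,0],1],
    [[-0.3,-1,0],[0,0,0],1],
    [[-0.3,-1,0],[0,0,0],1],
    [[-0.3,-1,0],[0,0,0],1],
    [[-0.3,-1,0],[0,0,0],1],
    [[-0.3,-1,0],[0,0,0],1],
    [[-0.3,-1,0],[0,0,0],1],
  ],
)

```text
t: 1.98
ee_pos: [450.0, -24.4, 260.8]
orientation: [0.007, 3.14, -0.001]
ft_force: [0.2, 0.3, -0.5]
width: 88.1
grasp_force: 0.0
```

```bash
python3 - <<'E'
from h import *
st()
delta([465,-322,200],dn(-.077)); 
E
```

```text
{'t': 1.983, 'qpos': [-0.08, 0.111, 1.963, -0.001, 1.066, -1.646], 'qvel': [0.071, -0.014, 0.029, 0.029, 0.011, 0.08], 'ee_pos': [450.022, -24.435, 260.783], 'orientation': [0.007, 3.14, -0.001], 'ft_force': [0.246, 0.264, -0.545], 'moment': [0.021, 0.017, 0.019], 'grasp_force': 0.0, 'width': 88.132}
shift [-0.0538 -0.9915  0.2035] turn [-0.0005  0.0013  0.0484]
```

step_arm(
  deltas=[
    [[-0.05,-0.99,0.1],[0,0,0.05],1],
    [[-0.05,-0.99,0.2],[0,0,0.05],1],
    [[-0.05,-0.99,0.2],[0,0,0.05],1],
    [[-0.05,-0.99,0.2],[0,0,0.05],1],
    [[-0.05,-0.99,0.2],[0,0,0.05],1],
    [[-0.05,-0.99,0.2],[0,0,0.05],1],
    [[-0.05,-0.99,0.2],[0,0,0.05],1],
    [[-0.05,-0.99,0.2],[0,0,0.05],1],
    [[-0.05,-0.99,0.2],[0,0,0.05],1],
    [[-0.05,-0.99,0.2],[0,0,0.05],1],
    [[-0.05,-0.99,0.2],[0,0,0.05],1],
  ],
)

```text
t: 2.9
ee_pos: [462.7, -316.8, 200.5]
orientation: [-0.117, -3.139, -0.001]
ft_force: [0.7, 0.6, 0.1]
width: 87.8
grasp_force: 0.0
```

```bash
python3 - <<'E'
from h import *
st();im=snap('wrist','w1')
v=cv2.imread('pics/w1.png')
print(proj(im,[[502,-324,30],[474,-322,30]]))
cv2.imwrite('pics/w1b.png',cv2.resize(v,(800,600),interpolation=cv2.INTER_CUBIC))
E
```

```text
{'t': 2.9, 'qpos': [-0.622, 0.357, 1.791, 0.001, 0.994, -2.118], 'qvel': [0.008, -0.015, 0.007, -0.003, -0.001, -0.006], 'ee_pos': [462.729, -316.775, 200.474], 'orientation': [-0.117, -3.139, -0.001], 'ft_force': [0.703, 0.648, 0.135], 'moment': [0.041, -0.039, -0.048], 'grasp_force': 0.0, 'width': 87.812}
[[249.86303951 205.08310836]
 [249.67345725 181.60498024]]
```

View pics/w1b.png

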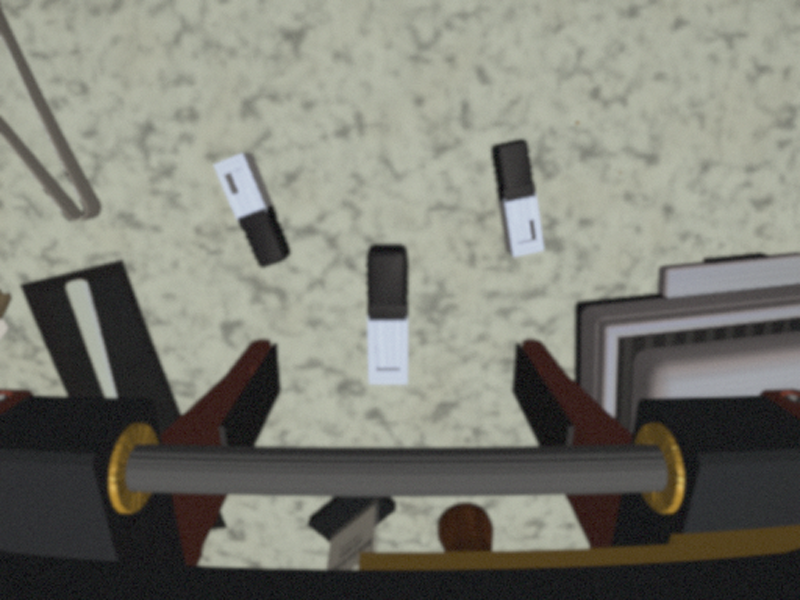

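The wrist view shows handle A with its grip end at (387,247), the mouth at (388,383) and the window side up. The two smaller lookalikes are clearly shorter, at (250,208) and (518,197).

```bash
python3 - <<'E'
from h import *
im=ld('w1');q=lambda x,y:((x+.5)*.64-.5,(y+.5)*.64-.5)
g=onz(im,q(387.5,247),28);m=onz(im,q(388.5,384),30)
print(g,m,np.linalg.norm(m-g)); d=(m-g)/np.linalg.norm(m-g);yaw=np.arctan2(d[1],d[0]);print(yaw)
c=(g+m)/2; c[2]=0; tgt=c-27*np.array([d[0],d[1],0]);print(c,tgt)
delta([tgt[0],tgt[1],60],dn(yaw));delta([tgt[0],tgt[1],3],dn(yaw))
E
```

```text
[ 447.15480299 -321.96821384   28.        ] [ 553.41105835 -329.77266728   30.        ] 106.56125607444638
-0.07331769941878322
[ 500.28293067 -325.87044056    0.        ] [ 473.36021035 -323.89298411    0.        ]
shift [-0.0371 -0.0215  0.4691] turn [ 0.0003  0.     -0.0005]
shift [-0.0371 -0.0216  0.6591] turn [ 0.0003  0.     -0.0005]
```

step_arm(
  deltas=[
    [[-0.037,-0.0215,0.1],[0,0,0],1],
    [[-0.037,-0.0215,0.22],[0,0,0],1],
    [[-0.037,-0.0215,0.34],[0,0,0],1],
    [[-0.037,-0.0215,0.45],[0,0,0],1],
    [[-0.037,-0.0215,0.53],[0,0,0],1],
    [[-0.037,-0.0215,0.6],[0,0,0],1],
    [[-0.037,-0.0215,0.65],[0,0,0],1],
    [[-0.037,-0.0215,0.655],[0,0,0],1],
    [[-0.037,-0.0215,0.655],[0,0,0],-1],
    [[-0.037,-0.0215,0.655],[0,0,0],-1],
    [[-0.037,-0.0215,0.655],[0,0,0],-1],
    [[-0.037,-0.0215,0.655],[0,0,0],-1],
    [[-0.037,-0.0215,0.655],[0,0,0],-1],
    [[-0.037,-0.0215,0.655],[0,0,0],-1],
    [[-0.037,-0.0215,0.655],[0,0,0],-1],
    [[-0.037,-0.0215,0.655],[0,0,0],-1],
  ],
)

```text
t: 4.28
ee_pos: [472.8, -325.9, 4.2]
orientation: [0.119, 3.139, -0.0]
ft_force: [0.3, 0.2, 0.6]
width: 38.1
grasp_force: 0.0
```

```bash
python3 - <<'E'
from h import *
st()
# preinsert pose: yaw .021; handle mid relative TCP in tool: 27mm along -tool x ; grasp height: handle axis 15, TCP ~4
g=np.array([575,-53,0]);Y=.021;ax=np.array([np.cos(Y),np.sin(Y),0])
root=g+ax*(85-165);print('root',root)
o=get_obs();z=118+o['ee_pos'][2]-15
tip=root-ax*46
tcp=tip-ax*(20+52.5+27);tcp[2]=z;print(tcp)
delta([o['ee_pos'][0],o['ee_pos'][1],z+15]);delta(tcp,dn(Y))
E
```

```text
{'t': 4.283, 'qpos': [-0.624, 0.675, 1.839, 0.0, 0.627, -2.119], 'qvel': [-0.0, 0.002, 0.003, -0.001, -0.002, -0.001], 'ee_pos': [472.822, -325.897, 4.212], 'orientation': [0.119, 3.139, -0.0], 'ft_force': [0.318, 0.242, 0.628], 'moment': [0.029, -0.045, 0.016], 'grasp_force': 0.0, 'width': 38.113}
root [495.01763935 -54.67987652   0.        ]
[349.54972092 -57.73515195 107.21154695]
shift [-1.000e-04 -1.000e-04 -3.933e-01] turn [0. 0. 0.]
shift [ 0.4775  0.8601 -0.3436] turn [-0.0001  0.0002 -0.0646]
```

step_arm(
  deltas=[
    [[0,0,0],[0,0,0],-1],
    [[0,0,0],[0,0,0],-1],
    [[0,0,0],[0,0,0],-1],
    [[0,0,0],[0,0,0],-1],
    [[0,0,0],[0,0,0],-1],
    [[0,0,-0.1],[0,0,0],-1],
    [[0,0,-0.22],[0,0,0],-1],
    [[0,0,-0.34],[0,0,0],-1],
    [[0,0,-0.45],[0,0,0],-1],
    [[0,0,-0.45],[0,0,0],-1],
  ],
)

```text
t: 5.12
ee_pos: [475.9, -328.1, 145.1]
orientation: [0.119, 3.131, -0.009]
ft_force: [0.3, -0.8, -0.5]
width: 29.9
grasp_force: 29.8
```

```bash
python3 - <<'E'
from h import *
st()
delta([362,-150,125],dn(.021));delta([362,-57.5,125],dn(.021))
E
```

```text
{'t': 5.117, 'qpos': [-0.624, 0.451, 1.797, -0.0, 0.883, -2.119], 'qvel': [-0.001, 0.069, 0.041, 0.001, -0.097, -0.0], 'ee_pos': [475.941, -328.097, 145.11], 'orientation': [0.119, 3.131, -0.009], 'ft_force': [0.3, -0.831, -0.495], 'moment': [-0.014, -0.05, -0.004], 'grasp_force': 29.843, 'width': 29.892}
shift [0.4242 0.5636 0.0604] turn [-0.0039  0.0056 -0.0645]
shift [0.4475 0.871  0.0585] turn [-0.0039  0.0056 -0.0645]
```

step_arm(
  deltas=[
    [[0.11,0.1,0.06],[0,0,-0.064],-1],
    [[0.22,0.2,0.06],[0,0,-0.064],-1],
    [[0.33,0.3,0.06],[0,0,-0.064],-1],
    [[0.43,0.4,0.06],[0,0,-0.064],-1],
    [[0.44,0.5,0.06],[0,0,-0.064],-1],
    [[0.445,0.6,0.06],[0,0,-0.064],-1],
    [[0.45,0.7,0.06],[0,0,-0.064],-1],
    [[0.455,0.8,0.06],[0,0,-0.064],-1],
    [[0.46,0.85,0.06],[0,0,-0.064],-1],
    [[0.46,0.865,0.06],[0,0,-0.064],-1],
    [[0.46,0.865,0.06],[0,0,-0.064],-1],
    [[0.46,0.865,0.06],[0,0,-0.064],-1],
  ],
)

```text
t: 6.12
ee_pos: [355.0, -56.9, 120.8]
orientation: [0.033, -3.141, 0.0]
ft_force: [-0.9, -0.6, -0.9]
width: 29.7
grasp_force: 29.8
```

```bash
python3 - <<'E'
from h import *
st()
im=snap('wrist','w2');s=snap('side','s2');t=snap('top','t2')
def crop(f,c,r=(50,40),k=8):
    v=cv2.imread(f'pics/{f}.png');x,y=int(c[0]),int(c[1]);return cv2.resize(v[max(0,y-r[1]):y+r[1],max(0,x-r[0]):x+r[0]],(400,300),interpolation=cv2.INTER_CUBIC),(max(0,x-r[0]),max(0,y-r[1]))
P=[[449,-55.6,128]]
a,oa=crop('s2',proj(s,P)[0],(32,24));b,ob=crop('t2',proj(t,P)[0],(32,24));print(oa,ob,proj(im,P))
w=cv2.resize(cv2.imread('pics/w2.png'),(400,300))
cv2.imwrite('pics/m2.png',np.vstack([np.hstack([a,b]),np.hstack([w,w*0])]))
E
```

```text
{'t': 6.117, 'qpos': [-0.192, 0.223, 2.262, -0.0, 0.657, -1.783], 'qvel': [-0.023, 0.001, -0.007, 0.001, 0.003, 0.003], 'ee_pos': [354.955, -56.854, 120.788], 'orientation': [0.033, -3.141, 0.0], 'ft_force': [-0.884, -0.58, -0.889], 'moment': [-0.002, 0.017, 0.004], 'grasp_force': 29.843, 'width': 29.718}
(197, 168) (228, 196) [[252.55494498 371.01254213]]
```

View pics/m2.png

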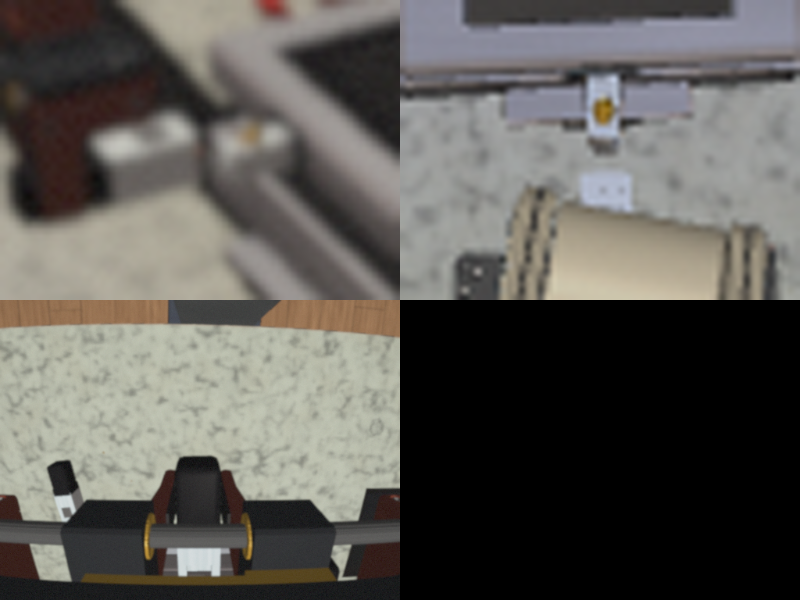

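The side and top crops show the handle's mouth just in front of the stub tip, about 13 mm high. In the top crop the handle axis is at x=607 and the stub axis at x=603.

```bash
python3 - <<'E'
from h import *
t=ld('t2');s=ld('s2')
q=lambda x,y:((x-400+.5)/6.25-.5+228,(y+.5)/6.25-.5+196)
zh=15+120.8-4.2+15;print('zh',zh)
print('handle',onz(t,q(582,185),zh),onz(t,q(632,185),zh),'mouth end',onz(t,q(607,171),zh))
for y in(85,125):print('stub',onz(t,q(588,y),128),onz(t,q(618,y),128))
print('tip',onz(t,q(603,150),118))
# predicted handle corners in side crop
qs=lambda p:((np.array(p)-[197,168]+.5)*6.25-.5)
o=get_obs();e=o['ee_pos'];ax=np.array([1,.021,0]);n=np.array([-.021,1,0])
h=e+ax*79.5;h[2]=zh-15
print('mouth top corners pred',qs(proj(s,[h+n*15+[0,0,15],h-n*15+[0,0,15],h-n*15-[0,0,15]])).round())
r=np.array([449,-55.6,118]);print('stub root top right,bot right',qs(proj(s,[r+ax*46-n*10+[0,0,10],r+ax*8-n*10+[0,0,10],r+ax*8-n*10-[0,0,10]])).round())
delta([359,-57.6,107.2],dn(.021))
E
```

```text
zh 146.60000000000002
handle [429.2697879  -40.99273786 146.6       ] [428.88894105 -70.46865413 146.6       ] mouth end [437.33198923 -55.86949228 146.6       ]
stub [490.31910814 -45.85098178 128.        ] [490.08533677 -63.83082914 128.        ]
stub [466.28951354 -45.4715402  128.        ] [466.05678255 -63.41473805 128.        ]
tip [451.97960155 -54.45351552 118.        ]
mouth top corners pred [[172. 120.]
 [193. 143.]
 [197. 189.]]
stub root top right,bot right [[289. 141.]
 [228. 158.]
 [230. 188.]]
shift [-0.0134 -0.0009  0.0456] turn [-0.0001  0.     -0.0014]
```

step_arm(
  deltas=[
    [[0,0.001,0.025],[0,0,0],-1],
    [[0,0.001,0.0455],[0,0,0],-1],
    [[0,0.001,0.0455],[0,0,0],-1],
    [[-0.02,0.001,0.0455],[0,0,0],-1],
    [[-0.035,0.001,0.0455],[0,0,0],-1],
    [[-0.05,0.001,0.0455],[0,0,0],-1],
    [[-0.065,0.001,0.0455],[0,0,0],-1],
    [[-0.08,0.001,0.0455],[0,0,0],-1],
    [[-0.08,0.001,0.0455],[0,0,0],-1],
  ],
)

```text
t: 7.02
ee_pos: [379.7, -56.0, 107.4]
orientation: [-0.032, 3.141, -0.001]
ft_force: [0.5, -3.0, -2.9]
width: 29.9
grasp_force: 30.0
```

```bash
python3 - <<'E'
from h import *
st()
E
```

```text
{'t': 7.017, 'qpos': [-0.177, 0.284, 2.221, -0.0, 0.636, -1.768], 'qvel': [-0.001, -0.009, 0.012, 0.003, -0.019, -0.008], 'ee_pos': [379.673, -55.983, 107.379], 'orientation': [-0.032, 3.141, -0.001], 'ft_force': [0.456, -3.025, -2.95], 'moment': [-0.477, 0.053, -0.273], 'grasp_force': 29.979, 'width': 29.901}
```

step_arm(
  deltas=[
    [[0,-0.003,0.003],[0,0,0],-1],
    [[-0.02,-0.003,0.003],[0,0,0],-1],
    [[-0.035,-0.003,0.003],[0,0,0],-1],
    [[-0.05,-0.003,0.003],[0,0,0],-1],
    [[-0.065,-0.003,0.003],[0,0,0],-1],
    [[-0.08,-0.003,0.003],[0,0,0],-1],
    [[-0.095,-0.003,0.003],[0,0,0],-1],
    [[-0.095,-0.003,0.003],[0,0,0],-1],
  ],
)

```text
t: 7.68
ee_pos: [409.4, -56.3, 106.8]
orientation: [-0.032, 3.139, -0.001]
ft_force: [2.1, 0.4, 3.5]
width: 29.7
grasp_force: 30.0
```

```bash
python3 - <<'E'
from h import *
st()
E
```

```text
{'t': 7.683, 'qpos': [-0.165, 0.319, 2.164, 0.0, 0.657, -1.757], 'qvel': [-0.003, -0.008, 0.014, -0.001, -0.011, -0.004], 'ee_pos': [409.356, -56.251, 106.816], 'orientation': [-0.032, 3.139, -0.001], 'ft_force': [2.142, 0.411, 3.515], 'moment': [0.018, -0.486, -0.017], 'grasp_force': 29.992, 'width': 29.679}
```

step_arm(
  deltas=[
    [[-0.01,0,-0.001],[0,0,0],-1],
    [[-0.018,0,-0.001],[0,0,0],-1],
    [[-0.025,0,-0.001],[0,0,0],-1],
    [[-0.03,0,-0.001],[0,0,0],-1],
    [[-0.03,0,-0.001],[0,0,0],-1],
  ],
)

```text
t: 8.1
ee_pos: [414.2, -55.7, 106.1]
orientation: [0.032, -3.137, -0.001]
ft_force: [-6.2, -0.0, 2.0]
width: 29.6
grasp_force: 30.0
```

```bash
python3 - <<'E'
from h import *
st()
E
```

```text
{'t': 8.1, 'qpos': [-0.162, 0.328, 2.15, -0.0, 0.668, -1.753], 'qvel': [-0.002, -0.001, 0.003, 0.003, -0.008, -0.001], 'ee_pos': [414.153, -55.736, 106.054], 'orientation': [0.032, -3.137, -0.001], 'ft_force': [-6.204, -0.043, 1.957], 'moment': [-0.077, 0.675, 0.055], 'grasp_force': 29.994, 'width': 29.576}
```

step_arm(
  deltas=[
    [[-0.01,0,0],[0,0,0],-1],
    [[-0.02,0,0],[0,0,0],-1],
    [[-0.025,0,0],[0,0,0],-1],
    [[-0.025,0,0],[0,0,0],-1],
  ],
)

```text
t: 8.43
ee_pos: [415.9, -55.3, 104.8]
orientation: [0.032, -3.125, -0.002]
ft_force: [-19.3, -4.6, 7.5]
width: 30.0
grasp_force: 30.0
```

```bash
python3 - <<'E'
from h import *
st();s=snap('side','s3');t=snap('top','t3')
def crop(f,c,r=(50,40)):
    v=cv2.imread(f'pics/{f}.png');x,y=int(c[0]),int(c[1]);return cv2.resize(v[max(0,y-r[1]):y+r[1],max(0,x-r[0]):x+r[0]],(400,300),interpolation=cv2.INTER_CUBIC)
P=[[470,-55.6,128]]
cv2.imwrite('pics/m3.png',np.hstack([crop('s3',proj(s,P)[0],(24,18)),crop('t3',proj(t,P)[0],(24,18))]))
E
```

```text
{'t': 8.433, 'qpos': [-0.16, 0.337, 2.14, -0.002, 0.681, -1.749], 'qvel': [0.001, -0.002, 0.003, 0.004, -0.008, -0.0], 'ee_pos': [415.881, -55.299, 104.768], 'orientation': [0.032, -3.125, -0.002], 'ft_force': [-19.287, -4.563, 7.454], 'moment': [-0.796, 2.907, -0.125], 'grasp_force': 30.002, 'width': 30.016}
```

View pics/m3.png

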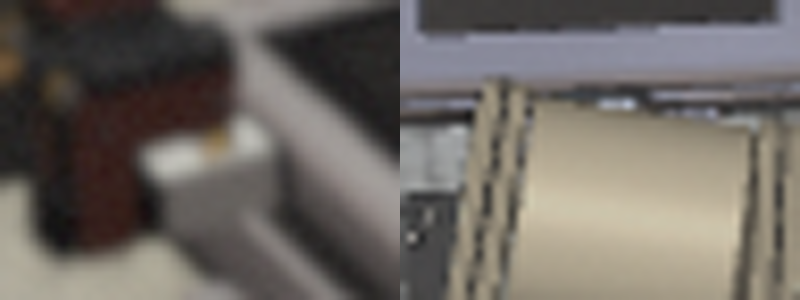

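The brass button shows gold in the handle's window at (215,140), and the handle sits against the collar. I'll tug back to prove the lock.

step_arm(
  deltas=[
    [[0.025,0,0],[0,0,0],-1],
    [[0.04,0,0],[0,0,0],-1],
    [[0.055,0,0],[0,0,0],-1],
    [[0.07,0,0],[0,0,0],-1],
    [[0.07,0,0],[0,0,0],-1],
  ],
)

```text
t: 8.95
ee_pos: [410.6, -57.0, 108.7]
orientation: [-0.031, 3.125, -0.003]
ft_force: [17.1, 3.0, -4.1]
width: 29.9
grasp_force: 30.0
```

```bash
python3 - <<'E'
from h import *
st()
E
```

```text
{'t': 8.95, 'qpos': [-0.167, 0.311, 2.169, 0.002, 0.645, -1.759], 'qvel': [0.001, 0.006, -0.008, -0.003, 0.018, 0.006], 'ee_pos': [410.611, -56.963, 108.729], 'orientation': [-0.031, 3.125, -0.003], 'ft_force': [17.131, 2.988, -4.061], 'moment': [0.479, -2.519, 0.151], 'grasp_force': 29.992, 'width': 29.881}
```

Locked: it holds against a 17 N pull. Now I'll swing the lid open with the grip on, letting the handle pivot between the pads.

```bash
python3 - <<'E'
import numpy as np
f=lambda t:(-247*np.cos(t)+18*np.sin(t),247*np.sin(t)+18*np.cos(t))
def seg(a,b,n):
    x0,z0=f(a)
    for t in np.linspace(a,b,n+1)[1:]:
        x,z=f(t);print(round(t,2),round(-(x-x0)/300,3),round(-(z-z0)/300,3))
    print()
seg(0,.8,12);seg(.8,1.4,10);seg(1.4,1.87,10)
E
```

```text
0.07 -0.006 -0.055
0.13 -0.015 -0.109
0.2 -0.028 -0.162
0.27 -0.045 -0.215
0.33 -0.065 -0.266
0.4 -0.088 -0.316
0.47 -0.115 -0.364
0.53 -0.145 -0.41
0.6 -0.178 -0.454
0.67 -0.213 -0.496
0.73 -0.252 -0.536
0.8 -0.293 -0.572

0.86 -0.039 -0.031
0.92 -0.08 -0.059
0.98 -0.122 -0.085
1.04 -0.166 -0.108
1.1 -0.211 -0.129
1.16 -0.257 -0.146
1.22 -0.304 -0.161
1.28 -0.352 -0.174
1.34 -0.401 -0.183
1.4 -0.45 -0.189

1.45 -0.039 -0.003
1.49 -0.077 -0.004
1.54 -0.116 -0.003
1.59 -0.155 -0.001
1.64 -0.194 0.004
1.68 -0.232 0.01
1.73 -0.27 0.018
1.78 -0.307 0.028
1.82 -0.344 0.039
1.87 -0.381 0.052
```

step_arm(
  deltas=[
    [[-0.032,0,0],[0,0,0],-1],
    [[-0.038,0,-0.055],[0,0,0],-1],
    [[-0.047,0,-0.109],[0,0,0],-1],
    [[-0.06,0,-0.162],[0,0,0],-1],
    [[-0.077,0,-0.215],[0,0,0],-1],
    [[-0.097,0,-0.266],[0,0,0],-1],
    [[-0.12,0,-0.316],[0,0,0],-1],
    [[-0.147,0,-0.364],[0,0,0],-1],
    [[-0.177,0,-0.41],[0,0,0],-1],
    [[-0.21,0,-0.454],[0,0,0],-1],
    [[-0.245,0,-0.496],[0,0,0],-1],
    [[-0.284,0,-0.536],[0,0,0],-1],
    [[-0.325,0,-0.572],[0,0,0],-1],
    [[-0.325,0,-0.572],[0,0,0],-1],
  ],
)

```text
t: 10.12
ee_pos: [501.3, -54.1, 279.1]
orientation: [0.032, -3.141, -0.0]
ft_force: [0.4, -0.1, -0.8]
width: 29.4
grasp_force: 30.0
```

```bash
python3 - <<'E'
from h import *
st()
E
```

```text
{'t': 10.117, 'qpos': [-0.131, 0.177, 1.837, 0.0, 1.128, -1.723], 'qvel': [-0.005, -0.007, 0.053, -0.003, -0.071, -0.006], 'ee_pos': [501.327, -54.052, 279.078], 'orientation': [0.032, -3.141, -0.0], 'ft_force': [0.395, -0.098, -0.798], 'moment': [0.022, -0.009, -0.059], 'grasp_force': 29.999, 'width': 29.417}
```

```bash
python3 - <<'E'
from h import *
s=snap('side','s4');v=cv2.imread('pics/s4.png');cv2.imwrite('pics/s4b.png',cv2.resize(v[100:270,130:360],(690,510),interpolation=cv2.INTER_CUBIC))
E
```

```text
(no output)
```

View pics/s4b.png

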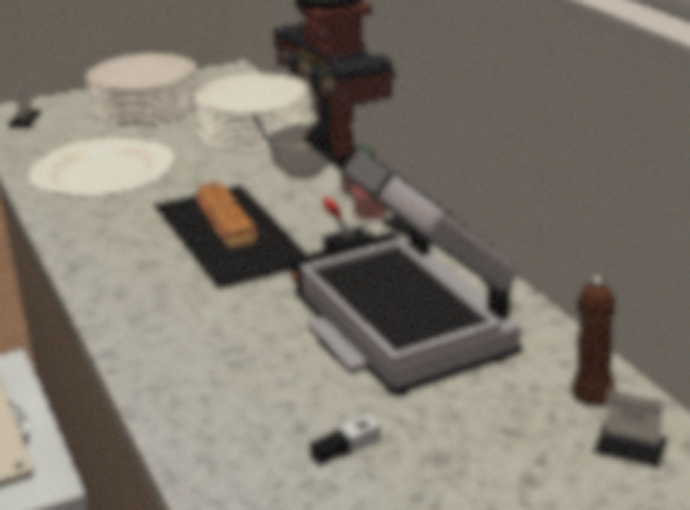

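The side view shows the lid raised about 45°, with its front edge at (365,170) and the gripper still holding the handle. Continuing.

step_arm(
  deltas=[
    [[-0.039,0,-0.031],[0,0,0],-1],
    [[-0.08,0,-0.059],[0,0,0],-1],
    [[-0.122,0,-0.085],[0,0,0],-1],
    [[-0.166,0,-0.108],[0,0,0],-1],
    [[-0.211,0,-0.129],[0,0,0],-1],
    [[-0.257,0,-0.146],[0,0,0],-1],
    [[-0.304,0,-0.161],[0,0,0],-1],
    [[-0.352,0,-0.174],[0,0,0],-1],
    [[-0.401,0,-0.183],[0,0,0],-1],
    [[-0.45,0,-0.189],[0,0,0],-1],
    [[-0.45,0,-0.189],[0,0,0],-1],
  ],
)

```text
t: 11.08
ee_pos: [636.4, -50.9, 335.1]
orientation: [-0.032, 3.141, 0.002]
ft_force: [-2.2, 3.0, 8.0]
width: 29.4
grasp_force: 30.0
```

```bash
python3 - <<'E'
from h import *
st()
E
```

```text
{'t': 11.083, 'qpos': [-0.099, 0.342, 1.486, 0.001, 1.314, -1.69], 'qvel': [-0.002, -0.028, 0.036, 0.001, -0.023, -0.003], 'ee_pos': [636.398, -50.873, 335.108], 'orientation': [-0.032, 3.141, 0.002], 'ft_force': [-2.169, 3.024, 7.987], 'moment': [0.612, 0.541, -0.082], 'grasp_force': 29.997, 'width': 29.433}
```

step_arm(
  deltas=[
    [[-0.039,0,-0.003],[0,0,0],-1],
    [[-0.077,0,-0.004],[0,0,0],-1],
    [[-0.116,0,-0.003],[0,0,0],-1],
    [[-0.155,0,-0.001],[0,0,0],-1],
    [[-0.194,0,0.004],[0,0,0],-1],
    [[-0.232,0,0.01],[0,0,0],-1],
    [[-0.27,0,0.018],[0,0,0],-1],
    [[-0.307,0,0.028],[0,0,0],-1],
    [[-0.344,0,0.039],[0,0,0],-1],
    [[-0.381,0,0.052],[0,0,0],-1],
    [[-0.381,0,0.052],[0,0,0],-1],
  ],
)

```text
t: 12.0
ee_pos: [752.4, -49.1, 321.0]
orientation: [-0.032, 3.135, -0.001]
ft_force: [0.3, 0.4, 0.4]
width: 15.8
grasp_force: 0.7
```

```bash
python3 - <<'E'
from h import *
st()
E
```

```text
{'t': 12.0, 'qpos': [-0.081, 0.539, 1.215, 0.0, 1.38, -1.672], 'qvel': [-0.005, -0.006, 0.061, -0.009, 0.015, -0.003], 'ee_pos': [752.361, -49.115, 320.955], 'orientation': [-0.032, 3.135, -0.001], 'ft_force': [0.312, 0.449, 0.392], 'moment': [-0.007, -0.057, -0.044], 'grasp_force': 0.693, 'width': 15.809}
```

```bash
python3 - <<'E'
from h import *
s=snap('side','s5');v=cv2.imread('pics/s5.png');cv2.imwrite('pics/s5b.png',cv2.resize(v[80:230,200:350],(600,600),interpolation=cv2.INTER_CUBIC))
E
```

```text
(no output)
```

View pics/s5b.png

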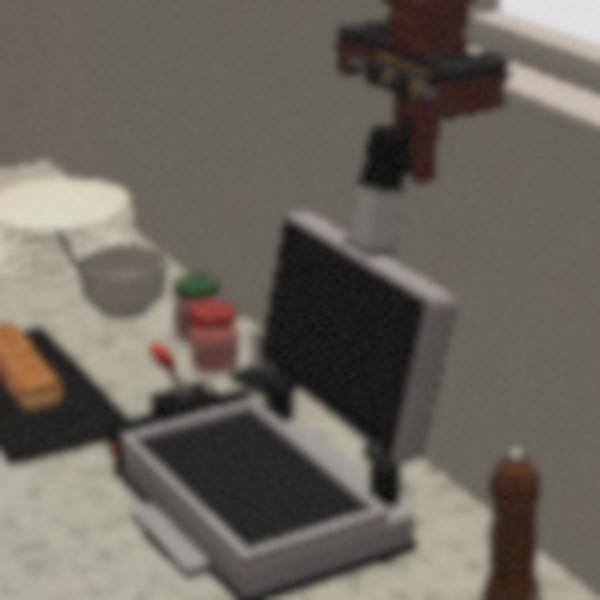

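The handle is locked on, with its end at (390,128), and the lid is near or past upright. The fingers slipped behind the handle. I'll estimate the lid angle.

```bash
python3 - <<'E'
from h import *
s=ld('s5');g=np.array([575,-53,0.]);Y=.021;Rz=R.from_euler('z',Y).as_matrix()
def L(t,p):
    x,y,z=p; return g+Rz@np.array([85-(-x)*np.cos(t)+z*np.sin(t),y,108+(-x)*np.sin(t)+z*np.cos(t)])
q=lambda p:(p-[200,80]+.5)*4-.5
for t in np.arange(1.4,1.95,.05):
    print(round(t,2),q(proj(s,[L(t,(-270,0,10)),L(t,(-160,-125,-8)),L(t,(-160,125,-8)),L(t,(-160,-125,27))])).round().tolist(), L(t,(-245,0,10)).round())
E
```

```text
1.4 [[291.0, 147.0], [369.0, 318.0], [227.0, 224.0], [404.0, 303.0]] [628. -52. 351.]
1.45 [[305.0, 142.0], [377.0, 314.0], [234.0, 221.0], [412.0, 301.0]] [640. -52. 352.]
1.5 [[319.0, 139.0], [385.0, 311.0], [241.0, 218.0], [420.0, 299.0]] [653. -51. 353.]
1.55 [[332.0, 136.0], [393.0, 308.0], [249.0, 216.0], [428.0, 298.0]] [665. -51. 353.]
1.6 [[345.0, 134.0], [401.0, 306.0], [256.0, 214.0], [436.0, 298.0]] [677. -51. 353.]
1.65 [[358.0, 133.0], [409.0, 304.0], [263.0, 212.0], [444.0, 298.0]] [689. -51. 351.]
1.7 [[371.0, 132.0], [417.0, 302.0], [271.0, 211.0], [451.0, 298.0]] [701. -50. 350.]
1.75 [[384.0, 133.0], [425.0, 301.0], [278.0, 210.0], [459.0, 299.0]] [713. -50. 347.]
1.8 [[397.0, 134.0], [433.0, 300.0], [285.0, 210.0], [466.0, 300.0]] [725. -50. 344.]
1.85 [[409.0, 135.0], [441.0, 300.0], [292.0, 210.0], [473.0, 302.0]] [737. -50. 341.]
1.9 [[420.0, 138.0], [448.0, 300.0], [299.0, 211.0], [479.0, 304.0]] [749. -49. 337.]
```

Lid angle is about 1.76 rad. I'll nudge it further open from the front.

step_arm(
  deltas=[
    [[-0.03,0,-0.1],[0,0,0],-1],
    [[-0.03,0,-0.2],[0,0,0],-1],
    [[-0.03,0,-0.28],[0,0,0],-1],
    [[0.1,0,-0.28],[0,0,0],-1],
    [[0.2,0,-0.28],[0,0,0],-1],
    [[0.3,0,-0.28],[0,0,0],-1],
    [[0.36,0,-0.28],[0,0,0],-1],
    [[0.36,0,-0.18],[0,0,0],-1],
    [[0.36,0,-0.08],[0,0,0],-1],
    [[0.36,0,0],[0,0,0],-1],
    [[0.36,0,0],[0,0,0],-1],
    [[0.3,0,0],[0,0,0],-1],
    [[0.24,0,0],[0,0,0],-1],
    [[0.18,0,0],[0,0,0],-1],
    [[0.15,0,0],[0,0,0],-1],
    [[0.12,0,0],[0,0,0],-1],
    [[0.11,0,0],[0,0,0],-1],
    [[0.1,0,0],[0,0,0],-1],
    [[0.1,0,0],[0,0,0],-1],
  ],
)

```text
t: 13.63
ee_pos: [719.6, -49.8, 319.5]
orientation: [-0.032, 3.141, -0.0]
ft_force: [-0.9, 0.2, -0.4]
width: 0.3
grasp_force: 0.4
```

```bash
python3 - <<'E'
from h import *
st();s=snap('side','s6');v=cv2.imread('pics/s6.png');cv2.imwrite('pics/s6b.png',cv2.resize(v[80:230,200:350],(600,600),interpolation=cv2.INTER_CUBIC))
E
```

```text
{'t': 13.633, 'qpos': [-0.086, 0.489, 1.3, 0.0, 1.353, -1.677], 'qvel': [-0.001, -0.011, 0.01, 0.002, -0.011, 0.0], 'ee_pos': [719.564, -49.827, 319.452], 'orientation': [-0.032, 3.141, -0.0], 'ft_force': [-0.873, 0.234, -0.354], 'moment': [0.001, 0.188, -0.022], 'grasp_force': 0.351, 'width': 0.303}
```

View pics/s6b.png

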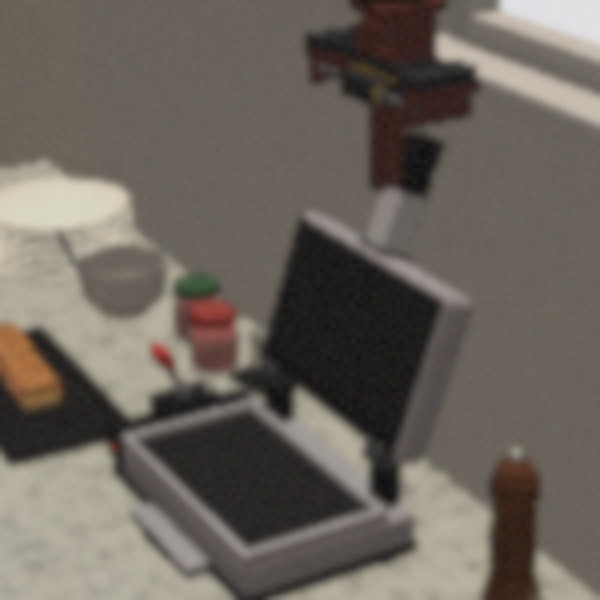

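The lid is now about 1.88 rad open, with the handle end at (422,140) and the handle still locked on. Next the rolls.

step_arm(
  deltas=[
    [[0.13,0,0],[0,0,0],-1],
    [[0.26,0,0],[0,0,0.05],1],
    [[0.4,0.2,0],[0,0,0.2],1],
    [[0.5,0.3,0.05],[0,0,0.3],1],
    [[0.6,0.4,0.1],[0,0,0.4],1],
    [[0.65,0.5,0.1],[0,0,0.5],1],
    [[0.7,0.6,0.1],[0,0,0.6],1],
    [[0.7,0.7,0.15],[0,0,0.7],1],
    [[0.7,0.8,0.2],[0,0,0.8],1],
    [[0.7,0.9,0.2],[0,0,0.9],1],
    [[0.7,0.98,0.2],[0,0,0.98],1],
    [[0.7,0.98,0.2],[0,0,0.98],1],
    [[0.7,0.98,0.2],[0,0,0.98],1],
    [[0.7,0.98,0.2],[0,0,0.98],1],
  ],
)

```text
t: 14.85
ee_pos: [503.7, 240.8, 260.1]
orientation: [2.088, 2.346, 0.003]
ft_force: [0.3, 0.0, -0.2]
width: 83.1
grasp_force: 0.0
```

```bash
python3 - <<'E'
from h import *
st();t=snap('top','t7');w=snap('wrist','w7');v=cv2.imread('pics/t7.png')
# rolls: orange mask in top image
hsv=cv2.cvtColor(v,cv2.COLOR_BGR2HSV)
m=cv2.inRange(hsv,(8,110,100),(25,255,255));m[:,:100]=0;m[:,250:]=0
n,l,s,c=cv2.connectedComponentsWithStats(m)
for i in range(1,n):
    if s[i,4]>20:
        r=cv2.minAreaRect(np.argwhere(l==i)[:,::-1].astype(np.float32)); print(s[i],onz(t,c[i],36).round(1),r)
cv2.imwrite('pics/m7.png',np.hstack([cv2.resize(v[185:245,120:215],(400,300),interpolation=cv2.INTER_CUBIC),cv2.resize(cv2.imread('pics/w7.png'),(400,300))]))
E
```

```text
{'t': 14.85, 'qpos': [0.425, 0.282, 1.746, 0.0, 1.112, 0.309], 'qvel': [-0.013, -0.004, 0.004, 0.002, 0.001, 0.573], 'ee_pos': [503.687, 240.832, 260.075], 'orientation': [2.088, 2.346, 0.003], 'ft_force': [0.262, 0.048, -0.201], 'moment': [-0.062, 0.053, -0.003], 'grasp_force': 0.0, 'width': 83.134}
[ 100   73  150   67 9765] [928.  285.2  36. ] ((174.4993896484375, 105.92672729492188), (65.32515716552734, 149.56338500976562), 89.5060806274414)
[133 207   6  11  42] [491.5 437.1  36. ] ((134.58824157714844, 212.3529510498047), (10.6715669631958, 4.365641117095947), 75.96376037597656)
[151 209  13  10  86] [488.  351.9  36. ] ((156.15000915527344, 213.5500030517578), (12.016654968261719, 8.538147926330566), 18.434947967529297)
[216 281  34   2  42] [219.3  47.3  36. ] ((232.5, 281.5), (1.0, 33.0), 90.0)
[ 100  283   68  101 4887] [ 62.6 457.5  36. ] ((133.5, 333.0), (100.0, 67.0), 90.0)
```

View pics/m7.png

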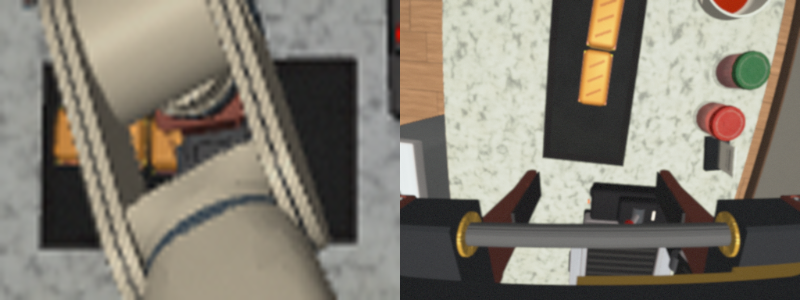

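The wrist view (right half) shows two rolls end to end in the tray, at about (605,22) and (596,78). The jars are to the right, clear of the path. I'll segment the rolls in this wrist picture.

```bash
cat >> h.py <<'E'
def rolls(f,z=36):
    im=ld(f);v=cv2.imread(f'pics/{f}.png');hsv=cv2.cvtColor(v,cv2.COLOR_BGR2HSV)
    m=cv2.inRange(hsv,(10,90,140),(28,255,255))
    n,l,s,c=cv2.connectedComponentsWithStats(m)
    for i in range(1,n):
        if s[i,4]>150:
            p=np.argwhere(l==i)[:,::-1];w=np.array([onz(im,q,z)[:2] for q in p],np.float32);r=cv2.minAreaRect(w)
            if max(r[1])<250: print(s[i].tolist(),'centre',np.round(r[0],1),'size',np.round(r[1],1),'ang',round(r[2],1))
E
python3 - <<'E'
from h import *
rolls('w7')
E
```

```text
[0, 0, 56, 160, 8331] centre [204.9 307.5] size [208.1  80.9] ang 86.5
[239, 0, 48, 64, 2368] centre [494.8 397.5] size [73.6 44.3] ang 86.8
[228, 64, 45, 71, 2474] centre [489.5 315.8] size [82.8 45. ] ang 89.0
[72, 279, 15, 49, 261] centre [258.  -11.6] size [92.5 20.6] ang 88.7
[422, 280, 13, 48, 260] centre [799.2  49. ] size [18.9 91.1] ang 15.3
```

```bash
python3 - <<'E'
from h import *
delta([489.5,316,60],dn(-1.588));delta([489.5,316,6.5],dn(-1.588))
E
```

```text
shift [ 0.256  -0.0179  0.6671] turn [ 0.0012 -0.0005  0.0922]
shift [ 0.2559 -0.0183  0.8454] turn [ 0.0012 -0.0005  0.0922]
```

step_arm(
  deltas=[
    [[0.13,-0.01,0.1],[0,0,0.05],1],
    [[0.25,-0.018,0.2],[0,0,0.093],1],
    [[0.256,-0.018,0.32],[0,0,0.093],1],
    [[0.256,-0.018,0.44],[0,0,0.093],1],
    [[0.256,-0.018,0.56],[0,0,0.093],1],
    [[0.256,-0.018,0.66],[0,0,0.093],1],
    [[0.256,-0.018,0.74],[0,0,0.093],1],
    [[0.256,-0.018,0.8],[0,0,0.093],1],
    [[0.256,-0.018,0.84],[0,0,0.093],1],
    [[0.256,-0.018,0.845],[0,0,0.093],1],
    [[0.256,-0.018,0.845],[0,0,0.093],-1],
    [[0.256,-0.018,0.845],[0,0,0.093],-1],
    [[0.256,-0.018,0.845],[0,0,0.093],-1],
    [[0.256,-0.018,0.845],[0,0,0.093],-1],
    [[0.256,-0.018,0.845],[0,0,0.093],-1],
    [[0.256,-0.018,0.845],[0,0,0.093],-1],
    [[0.256,-0.018,0.845],[0,0,0.093],-1],
    [[0.256,-0.018,0.845],[0,0,0.093],-1],
    [[0.256,-0.018,0.845],[0,0,0.093],-1],
    [[0.256,-0.018,0.845],[0,0,0.093],-1],
  ],
)

```text
t: 16.62
ee_pos: [489.4, 315.7, 6.4]
orientation: [2.242, 2.201, 0.001]
ft_force: [-0.5, -0.3, 5.8]
width: 43.7
grasp_force: 30.0
```

```bash
python3 - <<'E'
from h import *
st();g=np.array([575,-53,0.]);Rz=R.from_euler('z',.021).as_matrix()
for y in(48,-48):print(g+Rz@np.array([-3,y,0]))
E
```

```text
{'t': 16.617, 'qpos': [0.552, 0.679, 1.82, -0.0, 0.642, 0.571], 'qvel': [-0.0, -0.001, 0.001, 0.002, -0.0, 0.002], 'ee_pos': [489.376, 315.67, 6.362], 'orientation': [2.242, 2.201, 0.001], 'ft_force': [-0.459, -0.336, 5.822], 'moment': [-0.147, 0.093, 0.024], 'grasp_force': 30.001, 'width': 43.724}
[570.99273556  -5.07357898   0.        ]
[ 573.00858739 -101.05241176    0.        ]
```

step_arm(
  deltas=[
    [[0,0,-0.08],[0,0,0],-1],
    [[0,0,-0.2],[0,0,0],-1],
    [[0,0,-0.32],[0,0,0],-1],
    [[0,0,-0.44],[0,0,0],-1],
    [[0,0,-0.55],[0,0,0],-1],
    [[-0.05,0.02,-0.64],[0,0,-0.08],-1],
    [[-0.12,0.06,-0.68],[0,0,-0.16],-1],
    [[-0.2,0.1,-0.7],[0,0,-0.24],-1],
    [[-0.28,0.14,-0.7],[0,0,-0.32],-1],
    [[-0.36,0.18,-0.7],[0,0,-0.4],-1],
    [[-0.44,0.2,-0.7],[0,0,-0.48],-1],
    [[-0.52,0.22,-0.7],[0,0,-0.56],-1],
    [[-0.6,0.24,-0.7],[0,0,-0.64],-1],
    [[-0.68,0.26,-0.7],[0,0,-0.72],-1],
    [[-0.76,0.28,-0.7],[0,0,-0.8],-1],
    [[-0.84,0.28,-0.7],[0,0,-0.88],-1],
    [[-0.9,0.28,-0.7],[0,0,-0.94],-1],
    [[-0.95,0.28,-0.7],[0,0,-0.98],-1],
    [[-0.95,0.28,-0.7],[0,0,-0.98],-1],
  ],
)

```text
t: 18.2
ee_pos: [567.1, 26.6, 215.3]
orientation: [-0.187, -3.135, 0.001]
ft_force: [0.5, -0.5, -1.0]
width: 43.6
grasp_force: 30.0
```

```bash
python3 - <<'E'
from h import *
st();delta([573,-101,150],dn(.021));delta([573,-101,65],dn(.021))
E
```

```text
{'t': 18.2, 'qpos': [0.026, 0.349, 1.764, -0.001, 1.03, -1.425], 'qvel': [0.042, 0.002, -0.008, 0.022, -0.001, 0.151], 'ee_pos': [567.129, 26.629, 215.335], 'orientation': [-0.187, -3.135, 0.001], 'ft_force': [0.53, -0.47, -0.987], 'moment': [0.004, 0.015, -0.029], 'grasp_force': 29.998, 'width': 43.584}
shift [-0.0702 -0.4199  0.218 ] turn [-0.0005 -0.0009 -0.0933]
shift [-0.0706 -0.4197  0.5014] turn [-0.0005 -0.0009 -0.0933]
```

step_arm(
  deltas=[
    [[-0.02,-0.1,0],[0,0,-0.04],-1],
    [[-0.05,-0.2,0],[0,0,-0.093],-1],
    [[-0.07,-0.3,0],[0,0,-0.093],-1],
    [[-0.07,-0.4,0],[0,0,-0.093],-1],
    [[-0.07,-0.42,0.05],[0,0,-0.093],-1],
    [[-0.07,-0.42,0.15],[0,0,-0.093],-1],
    [[-0.07,-0.42,0.25],[0,0,-0.093],-1],
    [[-0.07,-0.42,0.35],[0,0,-0.093],-1],
    [[-0.07,-0.42,0.42],[0,0,-0.093],-1],
    [[-0.07,-0.42,0.46],[0,0,-0.093],-1],
    [[-0.07,-0.42,0.485],[0,0,-0.093],-1],
    [[-0.07,-0.42,0.5],[0,0,-0.093],-1],
    [[-0.07,-0.42,0.505],[0,0,-0.093],-1],
    [[-0.07,-0.42,0.505],[0,0,-0.093],-1],
  ],
)

```text
t: 19.37
ee_pos: [574.2, -98.6, 65.1]
orientation: [-0.032, 3.14, -0.0]
ft_force: [-0.6, 0.2, -0.2]
width: 43.8
grasp_force: 30.0
```

```bash
python3 - <<'E'
from h import *
st()
E
```

```text
{'t': 19.367, 'qpos': [-0.19, 0.581, 1.812, -0.0, 0.747, -1.781], 'qvel': [-0.002, -0.014, -0.004, -0.002, 0.005, -0.002], 'ee_pos': [574.236, -98.584, 65.089], 'orientation': [-0.032, 3.14, -0.0], 'ft_force': [-0.614, 0.248, -0.172], 'moment': [0.01, 0.025, 0.019], 'grasp_force': 30.0, 'width': 43.754}
```

step_arm(
  deltas=[
    [[0,0,0.004],[0,0,0],-1],
    [[0,0,0.004],[0,0,0],-1],
    [[0,0,0.004],[0,0,0],0.35],
    [[0,0,0.004],[0,0,0],0.35],
    [[0,0,0.004],[0,0,0],0.35],
    [[0,0,0.004],[0,0,0],0.35],
    [[0,0,-0.04],[0,0,0],0.35],
    [[0,0,-0.12],[0,0,0],0.35],
    [[0,0,-0.24],[0,0,0],0.35],
    [[0,0,-0.36],[0,0,0],0.35],
    [[0,0,-0.48],[0,0,0],1],
    [[0,0.1,-0.5],[0,0,0.08],1],
    [[0,0.2,-0.5],[0,0,0.16],1],
    [[0.03,0.3,-0.5],[0,0,0.24],1],
    [[0.06,0.4,-0.5],[0,0,0.32],1],
    [[0.1,0.52,-0.5],[0,0,0.4],1],
    [[0.14,0.64,-0.5],[0,0,0.48],1],
    [[0.18,0.76,-0.5],[0,0,0.56],1],
    [[0.22,0.88,-0.5],[0,0,0.64],1],
    [[0.26,1,-0.5],[0,0,0.72],1],
  ],
)

```text
t: 21.03
ee_pos: [490.3, 197.2, 215.6]
orientation: [1.563, 2.724, 0.001]
ft_force: [1.0, -0.2, -0.4]
width: 87.8
grasp_force: 0.0
```

```bash
python3 - <<'E'
from h import *
st();snap('top','t8');delta([493,310,220],dn(-1.588))
E
```

```text
{'t': 21.033, 'qpos': [0.36, 0.291, 1.849, -0.0, 1.001, -0.169], 'qvel': [0.852, 0.011, -0.016, 0.002, -0.0, 2.182], 'ee_pos': [490.328, 197.224, 215.577], 'orientation': [1.563, 2.724, 0.001], 'ft_force': [0.96, -0.178, -0.358], 'moment': [-0.075, 0.018, 0.0], 'grasp_force': 0.0, 'width': 87.833}
shift [ 0.3047  0.1914 -0.0136] turn [ 0.0005 -0.0019  0.3577]
```

step_arm(
  deltas=[
    [[0.1,0.06,0],[0,0,0.08],1],
    [[0.2,0.12,0],[0,0,0.16],1],
    [[0.3,0.18,0],[0,0,0.24],1],
    [[0.3,0.18,0],[0,0,0.32],1],
    [[0.3,0.18,0],[0,0,0.353],1],
    [[0.3,0.18,0],[0,0,0.353],1],
  ],
)

```text
t: 21.58
ee_pos: [491.5, 301.3, 215.1]
orientation: [2.215, 2.228, 0.001]
ft_force: [-0.3, -0.6, -0.1]
width: 87.6
grasp_force: 0.0
```

```bash
python3 - <<'E'
from h import *
st();snap('wrist','w8');rolls('w8')
E
```

```text
{'t': 21.583, 'qpos': [0.529, 0.361, 1.746, -0.0, 1.034, 0.523], 'qvel': [-0.017, -0.004, 0.012, -0.001, -0.005, -0.096], 'ee_pos': [491.531, 301.268, 215.145], 'orientation': [2.215, 2.228, 0.001], 'ft_force': [-0.32, -0.595, -0.129], 'moment': [-0.096, 0.051, -0.06], 'grasp_force': 0.0, 'width': 87.643}
[236, 32, 47, 82, 3311] centre [495.  404.8] size [82.5 44.9] ang 86.7
[69, 278, 15, 50, 284] centre [245.9 112.3] size [83.4 19.3] ang 82.3
[424, 279, 15, 49, 272] centre [736.3 113.9] size [18.3 82.1] ang 8.3
```

```bash
python3 - <<'E'
from h import *
delta([495,404.8,6.5],dn(-1.628))
E
```

```text
shift [0.3464 0.0138 0.6953] turn [ 0.0002 -0.0001  0.0434]
```

step_arm(
  deltas=[
    [[0.12,0.005,0.05],[0,0,0.02],1],
    [[0.24,0.01,0.15],[0,0,0.04],1],
    [[0.34,0.013,0.25],[0,0,0.043],1],
    [[0.346,0.013,0.37],[0,0,0.043],1],
    [[0.346,0.013,0.48],[0,0,0.043],1],
    [[0.346,0.013,0.58],[0,0,0.043],1],
    [[0.346,0.013,0.65],[0,0,0.043],1],
    [[0.346,0.013,0.69],[0,0,0.043],1],
    [[0.346,0.013,0.695],[0,0,0.043],1],
    [[0.346,0.013,0.695],[0,0,0.043],-1],
    [[0.346,0.013,0.695],[0,0,0.043],-1],
    [[0.346,0.013,0.695],[0,0,0.043],-1],
    [[0.346,0.013,0.695],[0,0,0.043],-1],
    [[0.346,0.013,0.695],[0,0,0.043],-1],
    [[0.346,0.013,0.695],[0,0,0.043],-1],
    [[0.346,0.013,0.695],[0,0,0.043],-1],
    [[0.346,0.013,0.695],[0,0,0.043],-1],
    [[0.346,0.013,0.695],[0,0,0.043],-1],
    [[0.346,0.013,0.695],[0,0,0.043],-1],
  ],
)

```text
t: 23.22
ee_pos: [495.3, 404.7, 6.4]
orientation: [2.286, 2.155, 0.001]
ft_force: [-0.7, -1.4, 5.3]
width: 43.8
grasp_force: 30.0
```

```bash
python3 - <<'E'
from h import *
st();
E
```

```text
{'t': 23.217, 'qpos': [0.667, 0.733, 1.686, -0.0, 0.722, 0.725], 'qvel': [0.002, -0.001, 0.0, -0.001, 0.001, -0.0], 'ee_pos': [495.292, 404.718, 6.399], 'orientation': [2.286, 2.155, 0.001], 'ft_force': [-0.704, -1.379, 5.287], 'moment': [-0.263, 0.057, -0.028], 'grasp_force': 30.001, 'width': 43.844}
```

step_arm(
  deltas=[
    [[0,0,-0.08],[0,0,0],-1],
    [[0,0,-0.2],[0,0,0],-1],
    [[0,0,-0.32],[0,0,0],-1],
    [[0,0,-0.44],[0,0,0],-1],
    [[0,0,-0.55],[0,0,0],-1],
    [[-0.05,0.02,-0.64],[0,0,-0.08],-1],
    [[-0.12,0.06,-0.68],[0,0,-0.16],-1],
    [[-0.2,0.1,-0.7],[0,0,-0.24],-1],
    [[-0.28,0.14,-0.7],[0,0,-0.32],-1],
    [[-0.36,0.18,-0.7],[0,0,-0.4],-1],
    [[-0.44,0.2,-0.7],[0,0,-0.48],-1],
    [[-0.52,0.22,-0.7],[0,0,-0.56],-1],
    [[-0.6,0.24,-0.7],[0,0,-0.64],-1],
    [[-0.68,0.26,-0.7],[0,0,-0.72],-1],
    [[-0.76,0.28,-0.7],[0,0,-0.8],-1],
    [[-0.84,0.28,-0.7],[0,0,-0.88],-1],
    [[-0.92,0.28,-0.7],[0,0,-0.94],-1],
    [[-0.98,0.28,-0.7],[0,0,-0.98],-1],
    [[-0.98,0.28,-0.7],[0,0,-0.98],-1],
  ],
)

```text
t: 24.8
ee_pos: [560.7, 103.3, 215.3]
orientation: [-0.25, -3.13, 0.002]
ft_force: [0.3, -0.5, -1.6]
width: 44.1
grasp_force: 30.0
```

```bash
python3 - <<'E'
from h import *
st();rolls('t8',96);delta([571.5,-4,65],dn(.021))
E
```

```text
{'t': 24.8, 'qpos': [0.162, 0.353, 1.758, -0.001, 1.033, -1.249], 'qvel': [0.048, 0.011, -0.023, 0.025, -0.0, 0.154], 'ee_pos': [560.73, 103.251, 215.323], 'orientation': [-0.25, -3.13, 0.002], 'ft_force': [0.261, -0.457, -1.576], 'moment': [0.047, 0.04, -0.043], 'grasp_force': 29.999, 'width': 44.055}
[265, 179, 12, 21, 211] centre [571.9 -97.5] size [78.3 41.8] ang 3.7
[133, 207, 22, 11, 205] centre [488.5 389.1] size [79.4 38.3] ang 89.2
shift [-0.093  -0.3466  0.5014] turn [-0.0008 -0.0011 -0.1203]
```

Roll 1 lies on the plate at (572,-98). Now placing roll 2.

step_arm(
  deltas=[
    [[-0.03,-0.1,0],[0,0,-0.06],-1],
    [[-0.06,-0.2,0],[0,0,-0.12],-1],
    [[-0.09,-0.3,0],[0,0,-0.12],-1],
    [[-0.095,-0.348,0],[0,0,-0.12],-1],
    [[-0.095,-0.348,0.05],[0,0,-0.12],-1],
    [[-0.095,-0.348,0.15],[0,0,-0.12],-1],
    [[-0.095,-0.348,0.25],[0,0,-0.12],-1],
    [[-0.095,-0.348,0.35],[0,0,-0.12],-1],
    [[-0.095,-0.348,0.42],[0,0,-0.12],-1],
    [[-0.095,-0.348,0.46],[0,0,-0.12],-1],
    [[-0.095,-0.348,0.485],[0,0,-0.12],-1],
    [[-0.095,-0.348,0.5],[0,0,-0.12],-1],
    [[-0.095,-0.348,0.506],[0,0,-0.12],-1],
    [[-0.095,-0.348,0.506],[0,0,-0.12],-1],
  ],
)

```text
t: 25.97
ee_pos: [573.7, -1.4, 64.7]
orientation: [-0.032, 3.14, -0.0]
ft_force: [-1.0, 0.0, -0.7]
width: 44.1
grasp_force: 30.0
```

```bash
python3 - <<'E'
from h import *
st()
E
```

```text
{'t': 25.967, 'qpos': [-0.023, 0.572, 1.833, 0.0, 0.735, -1.614], 'qvel': [-0.002, -0.013, -0.002, -0.002, 0.008, 0.001], 'ee_pos': [573.717, -1.391, 64.741], 'orientation': [-0.032, 3.14, -0.0], 'ft_force': [-0.962, 0.022, -0.703], 'moment': [0.05, 0.026, -0.037], 'grasp_force': 30.0, 'width': 44.13}
```

step_arm(
  deltas=[
    [[0,0,0.003],[0,0,0],-1],
    [[0,0,0.003],[0,0,0],-1],
    [[0,0,0.003],[0,0,0],0.35],
    [[0,0,0.003],[0,0,0],0.35],
    [[0,0,0.003],[0,0,0],0.35],
    [[0,0,0.003],[0,0,0],0.35],
    [[0,0,-0.04],[0,0,0],0.35],
    [[0,0,-0.12],[0,0,0],0.35],
    [[0,0,-0.24],[0,0,0],0.35],
    [[0,0,-0.36],[0,0,0],0.35],
    [[0,0,-0.48],[0,0,0],1],
    [[0.1,0,-0.6],[0,0,0],1],
    [[0.2,0,-0.7],[0,0,0],1],
    [[0.3,0,-0.8],[0,0,0],1],
    [[0.4,0,-0.9],[0,0,0],1],
    [[0.4,0,-0.98],[0,0,0],1],
    [[0.4,0,-0.98],[0,0,0],1],
  ],
)

```text
t: 27.38
ee_pos: [453.7, -4.0, 364.9]
orientation: [-0.032, 3.131, -0.001]
ft_force: [0.4, 0.2, 0.9]
width: 87.9
grasp_force: 0.0
```

```bash
python3 - <<'E'
from h import *
st();t=snap('top','t9');s=snap('side','s9');rolls('t9',96);
a=cv2.resize(cv2.imread('pics/t9.png')[150:225,215:315],(400,300),interpolation=cv2.INTER_CUBIC);b=cv2.resize(cv2.imread('pics/s9.png')[95:230,190:370],(400,300),interpolation=cv2.INTER_CUBIC)
cv2.imwrite('pics/m9.png',np.hstack([a,b]))
E
```

```text
{'t': 27.383, 'qpos': [-0.035, 0.004, 1.83, -0.0, 1.297, -1.626], 'qvel': [0.001, 0.075, 0.034, -0.001, -0.105, 0.001], 'ee_pos': [453.651, -4.018, 364.93], 'orientation': [-0.032, 3.131, -0.001], 'ft_force': [0.369, 0.231, 0.869], 'moment': [0.03, -0.073, 0.025], 'grasp_force': 0.0, 'width': 87.884}
```

View pics/m9.png

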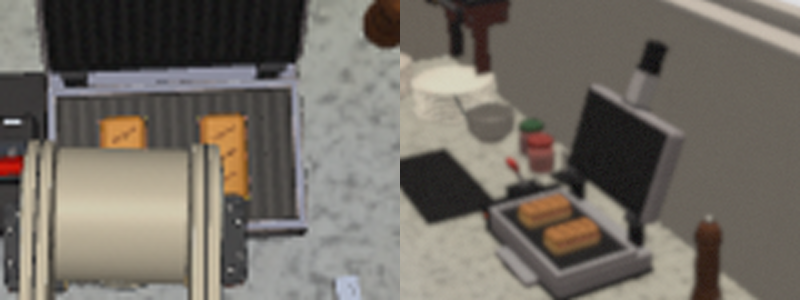

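Both rolls lie flat on the plate inside the rim, at (123,133)+ and (222,155) in the left crop. The lid is well open and the handle is on. Next I'll regrip the handle to close it.

```bash
python3 - <<'E'
from h import *
delta([744,-49.5,440],dn(.021));delta([744,-49.5,322],dn(.021))
def f(t):return (-245*np.cos(t)+10*np.sin(t),245*np.sin(t)+10*np.cos(t))
def seg(a,b,n):
    x0,z0=f(a)
    for t in np.linspace(a,b,n+1)[1:]:
        x,z=f(t);print(round(t,2),round(-(x-x0)/300,3),round(-(z-z0)/300,3))
    print()
seg(1.88,1.28,10);seg(1.28,.6,12);seg(.6,0,15)
E
```

```text
shift [-0.9666 -0.1714 -0.262 ] turn [-0.0001  0.0029 -0.0005]
shift [-0.9649 -0.1713  0.1314] turn [-0.0001  0.0029 -0.0005]
1.82 0.047 -0.015
1.76 0.094 -0.028
1.7 0.142 -0.038
1.64 0.191 -0.045
1.58 0.239 -0.049
1.52 0.288 -0.05
1.46 0.337 -0.048
1.4 0.386 -0.043
1.34 0.435 -0.035
1.28 0.482 -0.024

1.22 0.045 0.013
1.17 0.088 0.028
1.11 0.131 0.046
1.05 0.173 0.066
1.0 0.213 0.088
0.94 0.253 0.113
0.88 0.29 0.14
0.83 0.326 0.169
0.77 0.361 0.199
0.71 0.394 0.232
0.66 0.424 0.267
0.6 0.453 0.303

0.56 0.019 0.027
0.52 0.037 0.054
0.48 0.054 0.082
0.44 0.069 0.111
0.4 0.084 0.14
0.36 0.097 0.17
0.32 0.11 0.2
0.28 0.12 0.231
0.24 0.13 0.262
0.2 0.139 0.294
0.16 0.146 0.326
0.12 0.152 0.358
0.08 0.156 0.39
0.04 0.159 0.423
0.0 0.161 0.455
```

step_arm(
  deltas=[
    [[-0.05,-0.02,-0.12],[0,0,0],1],
    [[-0.1,-0.05,-0.24],[0,0,0],1],
    [[-0.22,-0.1,-0.27],[0,0,0],1],
    [[-0.35,-0.15,-0.27],[0,0,0],1],
    [[-0.48,-0.17,-0.27],[0,0,0],1],
    [[-0.61,-0.17,-0.27],[0,0,0],1],
    [[-0.74,-0.17,-0.27],[0,0,0],1],
    [[-0.86,-0.17,-0.27],[0,0,0],1],
    [[-0.94,-0.17,-0.27],[0,0,0],1],
    [[-0.965,-0.17,-0.27],[0,0,0],1],
    [[-0.965,-0.17,-0.27],[0,0,0],1],
    [[-0.965,-0.17,-0.18],[0,0,0],1],
    [[-0.965,-0.17,-0.08],[0,0,0],1],
    [[-0.965,-0.17,0.02],[0,0,0],1],
    [[-0.965,-0.17,0.09],[0,0,0],1],
    [[-0.965,-0.17,0.13],[0,0,0],1],
    [[-0.965,-0.17,0.13],[0,0,0],1],
  ],
)

```text
t: 28.9
ee_pos: [741.1, -49.0, 315.9]
orientation: [0.032, -3.136, -0.001]
ft_force: [-0.0, -0.3, -0.9]
width: 87.8
grasp_force: 0.0
```

```bash
python3 - <<'E'
from h import *
st()
E
```

```text
{'t': 28.9, 'qpos': [-0.082, 0.53, 1.241, -0.0, 1.376, -1.673], 'qvel': [0.002, -0.026, -0.072, -0.002, 0.04, 0.001], 'ee_pos': [741.094, -49.029, 315.916], 'orientation': [0.032, -3.136, -0.001], 'ft_force': [-0.002, -0.294, -0.851], 'moment': [0.017, -0.026, -0.014], 'grasp_force': 0.0, 'width': 87.783}
```

step_arm(
  deltas=[
    [[0,0,0],[0,0,0],-1],
    [[0,0,0],[0,0,0],-1],
    [[0,0,0],[0,0,0],-1],
    [[0,0,0],[0,0,0],-1],
    [[0,0,0],[0,0,0],-1],
    [[0,0,0],[0,0,0],-1],
    [[0,0,0],[0,0,0],-1],
    [[0,0,0],[0,0,0],-1],
    [[0,0,0],[0,0,0],-1],
    [[0,0,0],[0,0,0],-1],
    [[0,0,0],[0,0,0],-1],
    [[0,0,0],[0,0,0],-1],
    [[0,0,0],[0,0,0],-1],
    [[0,0,0],[0,0,0],-1],
  ],
)

```text
t: 30.07
ee_pos: [743.6, -48.9, 319.1]
orientation: [0.032, -3.141, -0.0]
ft_force: [0.4, 0.6, -0.2]
width: 29.7
grasp_force: 30.0
```

```bash
python3 - <<'E'
from h import *
st()
E
```

```text
{'t': 30.067, 'qpos': [-0.082, 0.529, 1.236, 0.0, 1.376, -1.673], 'qvel': [0.001, -0.0, 0.001, 0.0, 0.001, -0.002], 'ee_pos': [743.586, -48.935, 319.06], 'orientation': [0.032, -3.141, -0.0], 'ft_force': [0.381, 0.59, -0.228], 'moment': [0.196, -0.018, 0.009], 'grasp_force': 29.997, 'width': 29.701}
```

Gripped. Swinging it shut.

step_arm(
  deltas=[
    [[0.047,0,-0.015],[0,0,0],-1],
    [[0.094,0,-0.028],[0,0,0],-1],
    [[0.142,0,-0.038],[0,0,0],-1],
    [[0.191,0,-0.045],[0,0,0],-1],
    [[0.239,0,-0.049],[0,0,0],-1],
    [[0.288,0,-0.05],[0,0,0],-1],
    [[0.337,0,-0.048],[0,0,0],-1],
    [[0.386,0,-0.043],[0,0,0],-1],
    [[0.435,0,-0.035],[0,0,0],-1],
    [[0.482,0,-0.024],[0,0,0],-1],
    [[0.482,0,-0.024],[0,0,0],-1],
  ],
)

```text
t: 30.98
ee_pos: [598.0, -52.4, 327.4]
orientation: [-0.031, 3.14, -0.001]
ft_force: [-1.9, -1.6, 7.3]
width: 29.5
grasp_force: 30.0
```

```bash
python3 - <<'E'
from h import *
st()
E
```

```text
{'t': 30.983, 'qpos': [-0.107, 0.285, 1.582, -0.001, 1.273, -1.697], 'qvel': [0.001, 0.025, -0.056, 0.0, 0.03, 0.005], 'ee_pos': [597.973, -52.445, 327.395], 'orientation': [-0.031, 3.14, -0.001], 'ft_force': [-1.92, -1.614, 7.29], 'moment': [-0.155, -0.129, 0.007], 'grasp_force': 30.004, 'width': 29.55}
```

step_arm(
  deltas=[
    [[0.045,0,0.013],[0,0,0],-1],
    [[0.088,0,0.028],[0,0,0],-1],
    [[0.131,0,0.046],[0,0,0],-1],
    [[0.173,0,0.066],[0,0,0],-1],
    [[0.213,0,0.088],[0,0,0],-1],
    [[0.253,0,0.113],[0,0,0],-1],
    [[0.29,0,0.14],[0,0,0],-1],
    [[0.326,0,0.169],[0,0,0],-1],
    [[0.361,0,0.199],[0,0,0],-1],
    [[0.394,0,0.232],[0,0,0],-1],
    [[0.424,0,0.267],[0,0,0],-1],
    [[0.453,0,0.303],[0,0,0],-1],
    [[0.453,0,0.303],[0,0,0],-1],
  ],
)

```text
t: 32.07
ee_pos: [457.8, -55.1, 234.3]
orientation: [0.032, -3.131, 0.001]
ft_force: [-19.1, -3.2, 17.1]
width: 29.5
grasp_force: 30.1
```

```bash
python3 - <<'E'
from h import *
st()
E
```

```text
{'t': 32.067, 'qpos': [-0.144, 0.169, 1.963, -0.002, 1.02, -1.734], 'qvel': [0.003, 0.003, -0.04, -0.004, 0.043, 0.003], 'ee_pos': [457.78, -55.121, 234.294], 'orientation': [0.032, -3.131, 0.001], 'ft_force': [-19.069, -3.173, 17.108], 'moment': [-0.562, 2.458, -0.033], 'grasp_force': 30.074, 'width': 29.507}
```

step_arm(
  deltas=[
    [[0.019,0,0.027],[0,0,0],-1],
    [[0.037,0,0.054],[0,0,0],-1],
    [[0.054,0,0.082],[0,0,0],-1],
    [[0.069,0,0.111],[0,0,0],-1],
    [[0.084,0,0.14],[0,0,0],-1],
    [[0.097,0,0.17],[0,0,0],-1],
    [[0.11,0,0.2],[0,0,0],-1],
    [[0.12,0,0.231],[0,0,0],-1],
    [[0.13,0,0.262],[0,0,0],-1],
    [[0.139,0,0.294],[0,0,0],-1],
    [[0.146,0,0.326],[0,0,0],-1],
    [[0.15,0,0.35],[0,0,0],-1],
    [[0.153,0,0.37],[0,0,0],-1],
    [[0.156,0,0.39],[0,0,0],-1],
    [[0.158,0,0.41],[0,0,0],-1],
    [[0.16,0,0.425],[0,0,0],-1],
    [[0.16,0,0.425],[0,0,0],-1],
  ],
)

```text
t: 33.48
ee_pos: [406.8, -55.4, 105.3]
orientation: [0.031, -3.124, -0.002]
ft_force: [-20.0, -6.8, 4.4]
width: 29.8
grasp_force: 30.0
```

```bash
python3 - <<'E'
from h import *
st()
E
```

```text
{'t': 33.483, 'qpos': [-0.163, 0.326, 2.157, -0.002, 0.676, -1.752], 'qvel': [0.0, -0.011, -0.005, -0.002, 0.02, 0.001], 'ee_pos': [406.814, -55.397, 105.252], 'orientation': [0.031, -3.124, -0.002], 'ft_force': [-20.042, -6.821, 4.45], 'moment': [-0.977, 2.568, -0.335], 'grasp_force': 30.019, 'width': 29.799}
```

step_arm(
  deltas=[
    [[0.013,0,0.005],[0,0,0],-1],
    [[0.015,0,0.012],[0,0,0],-1],
    [[0.015,0,0.02],[0,0,0],-1],
    [[0.015,0,0.028],[0,0,0],-1],
    [[0.015,0,0.028],[0,0,0],-1],
  ],
)

```text
t: 33.9
ee_pos: [405.9, -55.7, 98.0]
orientation: [0.031, -3.131, -0.001]
ft_force: [-12.8, -5.3, 2.8]
width: 29.7
grasp_force: 30.0
```

```bash
python3 - <<'E'
from h import *
st()
s=snap('side','s10')
b=cv2.resize(cv2.imread('pics/s10.png')[140:245,200:340],(800,600),interpolation=cv2.INTER_CUBIC);cv2.imwrite('pics/s10b.png',b)
g=np.array([575,-53,0.]);Y=.021;Rz=R.from_euler('z',Y).as_matrix()
def L(t,p):
    x,y,z=p; return g+Rz@np.array([85-(-x)*np.cos(t)+z*np.sin(t),y,108+(-x)*np.sin(t)+z*np.cos(t)])
for t in(0,.03,.06,.1):print(t,((proj(s,[L(t,(-160,-125,27)),L(t,(-160,-125,-8)),L(t,(-270,0,25))])-[200,140]+.5)*5.714-.5).round().tolist())
E
```

```text
{'t': 33.9, 'qpos': [-0.165, 0.338, 2.167, -0.002, 0.647, -1.754], 'qvel': [-0.0, -0.006, -0.002, -0.001, 0.008, -0.001], 'ee_pos': [405.943, -55.707, 98.044], 'orientation': [0.031, -3.131, -0.001], 'ft_force': [-12.796, -5.315, 2.817], 'moment': [-0.654, 1.475, -0.268], 'grasp_force': 29.998, 'width': 29.726}
0 [[341.0, 360.0], [342.0, 411.0], [84.0, 318.0]]
0.03 [[342.0, 352.0], [342.0, 404.0], [84.0, 306.0]]
0.06 [[344.0, 345.0], [342.0, 397.0], [85.0, 294.0]]
0.1 [[346.0, 335.0], [342.0, 388.0], [87.0, 277.0]]
```

View pics/s10b.png

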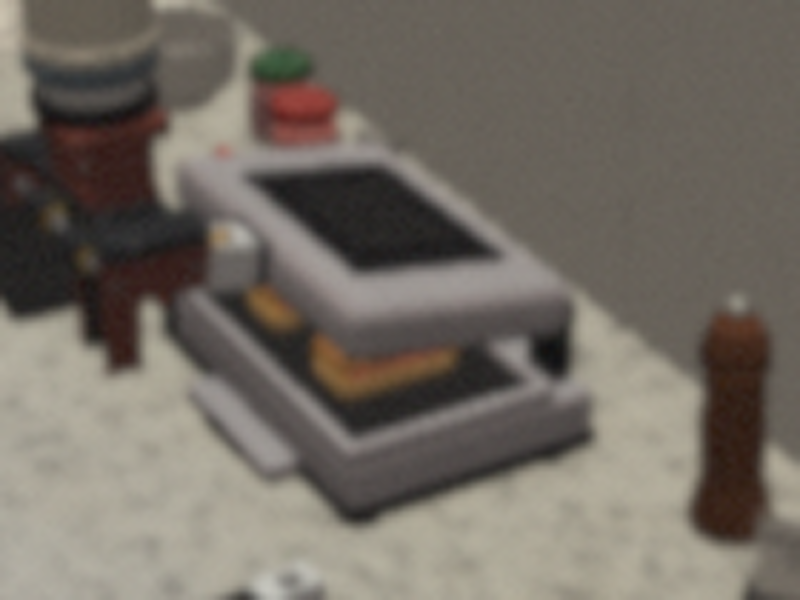

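The view shows the lid only about 0.23 rad from shut: its front corner is at (345,305), against (341,360) predicted when shut. The handle slid up between the fingers. I'll release, rise, and press the handle down from above with closed fingers.

step_arm(
  deltas=[
    [[0,0,0],[0,0,0],1],
    [[0,0,0],[0,0,0],1],
    [[0,0,0],[0,0,0],1],
    [[0,0,0],[0,0,0],1],
    [[0,0,0],[0,0,0],1],
    [[0,0,0],[0,0,0],1],
    [[0,0,-0.1],[0,0,0],1],
    [[0,0,-0.22],[0,0,0],1],
    [[0,0,-0.34],[0,0,0],1],
    [[0,0,-0.44],[0,0,0],1],
    [[0,0,-0.5],[0,0,0],1],
    [[0,0,-0.5],[0,0,0],-1],
    [[0,0,-0.5],[0,0,0],-1],
    [[0,0,-0.5],[0,0,0],-1],
    [[0,0,-0.5],[0,0,0],-1],
    [[0,0,-0.5],[0,0,0],-1],
    [[0,0,-0.5],[0,0,0],-1],
    [[0,0,-0.5],[0,0,0],-1],
    [[0,0,-0.5],[0,0,0],-1],
    [[0,0,-0.5],[0,0,0],-1],
  ],
)

```text
t: 35.62
ee_pos: [410.6, -55.8, 249.3]
orientation: [0.032, -3.141, -0.0]
ft_force: [-0.6, 0.3, -0.4]
width: 31.6
grasp_force: 0.0
```

```bash
python3 - <<'E'
from h import *
st();delta([422,-56,200],dn(.021));delta([418,-56,140],dn(.021))
s=snap('side','s11')
b=cv2.resize(cv2.imread('pics/s11.png')[115:235,195:355],(800,600),interpolation=cv2.INTER_CUBIC);cv2.imwrite('pics/s11b.png',b)
g=np.array([575,-53,0.]);Y=.021;Rz=R.from_euler('z',Y).as_matrix()
def L(t,p):
    x,y,z=p; return g+Rz@np.array([85-(-x)*np.cos(t)+z*np.sin(t),y,108+(-x)*np.sin(t)+z*np.cos(t)])
for t in(0,.1,.2,.3,.4):print(t,((proj(s,[L(t,(-160,-125,27)),L(t,(-160,-125,-8)),L(t,(-270,0,25))])-[195,115]+.5)*5-.5).round().tolist())
E
```

```text
{'t': 35.617, 'qpos': [-0.164, 0.067, 2.042, -0.0, 1.033, -1.755], 'qvel': [0.0, -0.003, -0.002, 0.0, 0.0, -0.001], 'ee_pos': [410.583, -55.801, 249.288], 'orientation': [0.032, -3.141, -0.0], 'ft_force': [-0.573, 0.274, -0.393], 'moment': [0.018, 0.014, -0.027], 'grasp_force': 0.0, 'width': 31.563}
shift [-0.0381 -0.0014  0.1643] turn [ 0.0001 -0.0003 -0.0005]
shift [-0.0249 -0.0012  0.3643] turn [ 0.0001 -0.0003 -0.0005]
0 [[323.0, 440.0], [324.0, 484.0], [99.0, 403.0]]
0.1 [[328.0, 418.0], [324.0, 464.0], [101.0, 368.0]]
0.2 [[334.0, 396.0], [326.0, 443.0], [107.0, 332.0]]
0.3 [[342.0, 374.0], [329.0, 422.0], [116.0, 295.0]]
0.4 [[353.0, 352.0], [335.0, 400.0], [130.0, 259.0]]
```

View pics/s11b.png

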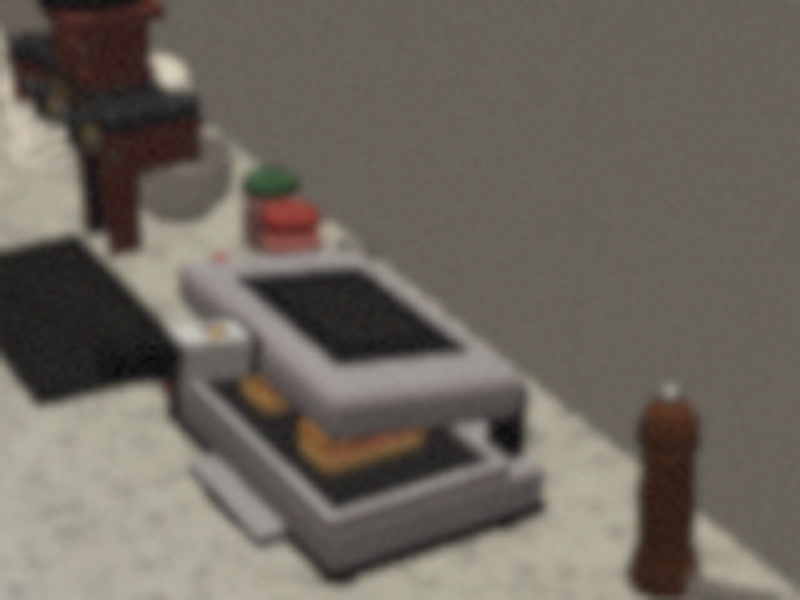

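The crop shows the handle locked on, with the button in its window at (217,330), and the lid at about 0.22 rad. Pressing down gently.

step_arm(
  deltas=[
    [[-0.03,0,0.08],[0,0,0],-1],
    [[-0.03,0,0.15],[0,0,0],-1],
    [[-0.03,0,0.19],[0,0,0],-1],
    [[-0.03,0,0.205],[0,0,0],-1],
    [[-0.03,0,0.22],[0,0,0],-1],
    [[-0.03,0,0.235],[0,0,0],-1],
    [[-0.03,0,0.25],[0,0,0],-1],
    [[-0.03,0,0.265],[0,0,0],-1],
    [[-0.028,0,0.28],[0,0,0],-1],
    [[-0.027,0,0.295],[0,0,0],-1],
    [[-0.026,0,0.31],[0,0,0],-1],
    [[-0.025,0,0.325],[0,0,0],-1],
    [[-0.025,0,0.34],[0,0,0],-1],
    [[-0.025,0,0.35],[0,0,0],-1],
    [[-0.025,0,0.36],[0,0,0],-1],
    [[-0.025,0,0.367],[0,0,0],-1],
    [[-0.025,0,0.374],[0,0,0],-1],
    [[-0.025,0,0.374],[0,0,0],-1],
  ],
)

```text
t: 37.17
ee_pos: [418.0, -55.7, 137.0]
orientation: [0.032, -3.141, -0.0]
ft_force: [0.3, -0.3, 0.1]
width: 0.5
grasp_force: 0.0
```

```bash
python3 - <<'E'
from h import *
st()
E
```

```text
{'t': 37.167, 'qpos': [-0.161, 0.269, 2.127, -0.0, 0.747, -1.752], 'qvel': [-0.0, -0.007, -0.004, -0.001, 0.008, -0.003], 'ee_pos': [418.007, -55.656, 136.993], 'orientation': [0.032, -3.141, -0.0], 'ft_force': [0.3, -0.319, 0.111], 'moment': [-0.007, -0.033, -0.013], 'grasp_force': 0.0, 'width': 0.549}
```

step_arm(
  deltas=[
    [[0,0,0.007],[0,0,0],-1],
    [[0,0,0.013],[0,0,0],-1],
    [[0,0,0.02],[0,0,0],-1],
    [[0,0,0.025],[0,0,0],-1],
  ],
)

```text
t: 37.5
ee_pos: [418.2, -55.9, 130.2]
orientation: [0.032, -3.141, 0.001]
ft_force: [-9.0, -1.6, 26.8]
width: 0.4
grasp_force: 12.9
```

```bash
python3 - <<'E'
from h import *
st()
s=snap('side','s12')
# compare with the initial shut view by image difference in lid region right of gripper
a=cv2.imread('pics/s0.png').astype(int);b=cv2.imread('pics/s12.png').astype(int)
r=np.s_[150:235,245:310];print('vs shut',np.abs(a[r]-b[r]).mean());c=cv2.imread('pics/s11.png').astype(int);print('s11 vs shut',np.abs(a[r]-c[r]).mean())
E
```

```text
{'t': 37.5, 'qpos': [-0.161, 0.282, 2.131, -0.001, 0.729, -1.752], 'qvel': [-0.001, 0.02, 0.002, -0.007, -0.017, -0.001], 'ee_pos': [418.216, -55.886, 130.219], 'orientation': [0.032, -3.141, 0.001], 'ft_force': [-8.961, -1.587, 26.814], 'moment': [-0.256, 1.136, 0.005], 'grasp_force': 12.905, 'width': 0.409}
vs shut 2.155897435897436
s11 vs shut 12.24235294117647
```

The lid is shut: the stop gives 27 N and the image matches the initial shut view. Now the lever.

step_arm(
  deltas=[
    [[0.02,0,-0.1],[0,0,0],-1],
    [[0.02,0,-0.2],[0,0,0],-1],
    [[0.02,0,-0.3],[0,0,0],-1],
    [[-0.05,0.1,-0.34],[0,0,0],-1],
    [[-0.15,0.2,-0.34],[0,0,0],-1],
    [[-0.22,0.3,-0.34],[0,0,0],-1],
    [[-0.29,0.42,-0.34],[0,0,0],-1],
    [[-0.29,0.5,-0.34],[0,0,0],-1],
    [[-0.29,0.525,-0.34],[0,0,0],-1],
    [[-0.29,0.525,-0.34],[0,0,0],-1],
  ],
)

```text
t: 38.38
ee_pos: [501.6, 104.9, 231.4]
orientation: [0.036, -3.141, 0.0]
ft_force: [-0.0, -1.0, 0.2]
width: 0.7
grasp_force: 0.0
```

```bash
python3 - <<'E'
from h import *
st();t=snap('top','t13');w=snap('wrist','w13')
v=cv2.imread('pics/t13.png');hsv=cv2.cvtColor(v,cv2.COLOR_BGR2HSV)
m=(cv2.inRange(hsv,(0,150,120),(6,255,255))|cv2.inRange(hsv,(174,150,120),(180,255,255)));m[:,:190]=0;m[:,240:]=0
p=np.argwhere(m)[:,::-1];print(len(p),onz(t,p.mean(0),120) if len(p) else '')
delta([515,103.5,112],dn(.021));delta([605,105.5,112],dn(.021))
E
```

```text
{'t': 38.383, 'qpos': [0.183, 0.247, 1.868, 0.0, 1.027, -1.411], 'qvel': [-0.048, -0.017, 0.023, -0.013, 0.0, -0.031], 'ee_pos': [501.557, 104.947, 231.37], 'orientation': [0.036, -3.141, 0.0], 'ft_force': [-0.042, -0.996, 0.228], 'moment': [-0.05, 0.018, 0.031], 'grasp_force': 0.0, 'width': 0.662}
0 
shift [-0.046   0.001   0.3984] turn [-0.0004 -0.0006 -0.    ]
shift [-0.3461  0.0014  0.3981] turn [-0.0004 -0.0006 -0.    ]
```

step_arm(
  deltas=[
    [[-0.03,0.001,0.1],[0,0,0],-1],
    [[-0.03,0.001,0.2],[0,0,0],-1],
    [[-0.03,0.001,0.3],[0,0,0],-1],
    [[-0.03,0.001,0.38],[0,0,0],-1],
    [[-0.03,0.001,0.4],[0,0,0],-1],
    [[-0.06,0.001,0.4],[0,0,0],-1],
    [[-0.1,0.001,0.4],[0,0,0],-1],
    [[-0.14,0.001,0.4],[0,0,0],-1],
    [[-0.18,0.001,0.4],[0,0,0],-1],
    [[-0.22,0.001,0.4],[0,0,0],-1],
    [[-0.26,0.001,0.4],[0,0,0],-1],
    [[-0.29,0.001,0.4],[0,0,0],-1],
    [[-0.31,0.001,0.4],[0,0,0],-1],
    [[-0.325,0.001,0.4],[0,0,0],-1],
    [[-0.335,0.001,0.4],[0,0,0],-1],
    [[-0.335,0.001,0.4],[0,0,0],-1],
  ],
)

```text
t: 39.82
ee_pos: [591.9, 104.8, 112.0]
orientation: [0.03, -3.118, 0.003]
ft_force: [-36.6, -0.5, 27.1]
width: 0.6
grasp_force: 18.6
```

```bash
python3 - <<'E'
from h import *
st()
E
```

```text
{'t': 39.817, 'qpos': [0.155, 0.54, 1.737, 0.002, 0.888, -1.437], 'qvel': [0.001, -0.004, 0.014, -0.004, -0.023, 0.0], 'ee_pos': [591.85, 104.816, 112.044], 'orientation': [0.03, -3.118, 0.003], 'ft_force': [-36.58, -0.498, 27.092], 'moment': [-0.051, 6.395, -0.008], 'grasp_force': 18.622, 'width': 0.64}
```

At the stop. Backing off and rising clear.

step_arm(
  deltas=[
    [[0.05,0,0],[0,0,0],-1],
    [[0.15,0,-0.02],[0,0,0],-1],
    [[0.25,0,-0.1],[0,0,0],-1],
    [[0.35,0,-0.2],[0,0,0],-1],
    [[0.45,0,-0.3],[0,0,0],-1],
    [[0.45,0.12,-0.4],[0,0,0],-1],
    [[0.45,0.24,-0.5],[0,0,0],-1],
    [[0.45,0.36,-0.5],[0,0,0],-1],
    [[0.45,0.48,-0.5],[0,0,0],-1],
    [[0.45,0.6,-0.5],[0,0,0],-1],
    [[0.45,0.72,-0.5],[0,0,0],-1],
    [[0.45,0.84,-0.5],[0,0,0],-1],
    [[0.45,0.84,-0.5],[0,0,0],-1],
  ],
)

```text
t: 40.9
ee_pos: [463.2, 360.6, 263.8]
orientation: [-0.037, 3.138, 0.007]
ft_force: [-0.9, -0.2, -0.2]
width: 0.3
grasp_force: 0.0
```

```bash
python3 - <<'E'
from h import *
st();t=snap('top','t14');s=snap('side','s14')
a=cv2.imread('pics/s0.png').astype(int);b=cv2.imread('pics/s14.png').astype(int);r=np.s_[150:235,245:310];print('vs shut',np.abs(a[r]-b[r]).mean())
A=cv2.resize(cv2.imread('pics/t14.png')[140:230,200:320],(400,300),interpolation=cv2.INTER_CUBIC);B=cv2.resize(cv2.imread('pics/s14.png')[140:245,200:340],(400,300),interpolation=cv2.INTER_CUBIC)
cv2.imwrite('pics/m14.png',np.hstack([A,B]))
print('tip on/off px',((proj(t,[[613,106,120],[560,105,120]])-[200,140]+.5)*3.333).round())
E
```

```text
{'t': 40.9, 'qpos': [0.64, 0.32, 1.682, 0.001, 1.133, -0.954], 'qvel': [-0.063, -0.033, 0.07, -0.035, 0.01, -0.077], 'ee_pos': [463.208, 360.562, 263.77], 'orientation': [-0.037, 3.138, 0.007], 'ft_force': [-0.917, -0.241, -0.247], 'moment': [-0.015, 0.03, 0.02], 'grasp_force': 0.0, 'width': 0.291}
vs shut 1.6386726998491705
tip on/off px [[ 59. 128.]
 [ 60. 174.]]
```

View pics/m14.png

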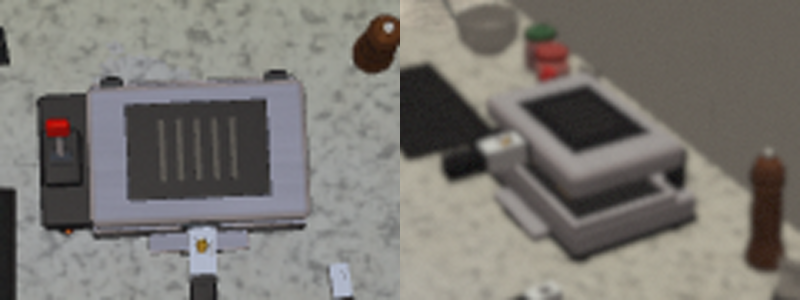

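The final view shows the lever over to the back at (58,128), the lid shut and the handle on with its button in the window. I'll check numerically that the rolls are inside the gap, then hand in.

```bash
python3 - <<'E'
from h import *
s=ld('s14');v=cv2.imread('pics/s14.png');hsv=cv2.cvtColor(v,cv2.COLOR_BGR2HSV)
for n,v2 in(('s14',v),('t14',cv2.imread('pics/t14.png'))):
    h=cv2.cvtColor(v2,cv2.COLOR_BGR2HSV);m=cv2.inRange(h,(8,90,60),(28,255,255));k,l,st_,c=cv2.connectedComponentsWithStats(m)
    print(n,[(st_[i,4],c[i].round().tolist()) for i in range(1,k) if st_[i,4]>8])
g=np.array([575,-53,0.]);Rz=R.from_euler('z',.021).as_matrix();L=lambda p:g+Rz@np.array(p,float)
# does sight line from the side camera to near roll bottom edge pass under lid (z=100) within lid footprint?
C=s['T'][:3,3]
for p in[(-43,-45-22,60),(-43,-67,80),(42,-67,60),(42,-67,75),(-43,-23,60)]:
    P=L(p);d=(C-P);h=Rz.T@(P+d*(100-P[2])/d[2]-g);print(p,'at z=100 grill xy',h[:2].round(),'hidden' if h[0]>-75 and h[1]>-125 else 'visible',proj(s,[P]).round())
E
```

```text
s14 [(np.int32(43), [8.0, 24.0]), (np.int32(1171), [125.0, 192.0]), (np.int32(13741), [36.0, 293.0]), (np.int32(66), [328.0, 199.0]), (np.int32(13), [331.0, 229.0]), (np.int32(2252), [172.0, 330.0]), (np.int32(1911), [372.0, 370.0])]
t14 [(np.int32(724), [260.0, 67.0]), (np.int32(35), [11.0, 70.0]), (np.int32(34796), [261.0, 106.0]), (np.int32(64), [315.0, 149.0]), (np.int32(1205), [449.0, 216.0]), (np.int32(10), [260.0, 213.0]), (np.int32(103), [434.0, 230.0]), (np.int32(24047), [395.0, 330.0]), (np.int32(12959), [65.0, 333.0])]
(-43, -67, 60) at z=100 grill xy [ -72. -123.] hidden [[260. 211.]]
(-43, -67, 80) at z=100 grill xy [-58. -96.] hidden [[260. 206.]]
(42, -67, 60) at z=100 grill xy [   8. -123.] hidden [[280. 205.]]
(42, -67, 75) at z=100 grill xy [  20. -103.] hidden [[280. 201.]]
(-43, -23, 60) at z=100 grill xy [-72. -81.] hidden [[254. 205.]]
```

The rolls are hidden by the lid, exactly as the geometry predicts, and nothing orange lies elsewhere. Handing in.

```bash
python3 -c "
from workcell import *
print(close_job())"
```

```text
the job is handed in; nothing more can be done
None
```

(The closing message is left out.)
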